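# Load, lower and seal a sample inactivation station

### The arm

A 7-joint arm with a two-finger parallel gripper is mounted at the origin on the work surface. World frame = base frame: x ahead of the robot, y to its left, z up, the work surface at z = 0. Lengths are in m, angles in degrees, forces in N, time in s.
With the tool pointing down it reaches from about 0.425 to 0.875 m from the base axis. Payload 4.7 kg.
Tool frame: the origin (TCP) lies midway between the tips of the shut fingers; the grasp point (between the pads) lies 19 mm behind it; z points along the fingers, y is the line along which they close (so a half turn about z gives the same grasp; the last joint's range is limited). The gripper opens to 87 mm and grips with 3 to 60 N. Pads are 19 mm wide; open, the fingers measure 117 mm over their backs; the gripper's body (75 mm by 190 mm) begins 51 mm behind the grasp point.
Start: joints at [64.349, 18.392, -4.016, 83.108, 1.295, 78.541, -3.26], TCP at [0.29, -0.582, 0.223] pointing down, gripper open.
Joint ranges: [-163.93, 163.93], [-17.29, 119.83], [-79.2, 71.16], [3.27, 140.29], [-89.18, 269.18], [5.43, 117.66], [-154.24, 154.24]. Speed limits (degrees/s): [147.25, 147.25, 180, 180, 180, 180, 180].

### API

Orientations are given as [roll, pitch, yaw] about the fixed x, y, z axes, in that order (R = Rz(yaw) Ry(pitch) Rx(roll)).
In Python, from cell import env, viewer, boxes_of, masks_of gives the robot as it stands. The module is installed in compiled form; this text tells all that it offers.
- The arm moves only by the tool apply_moves, never from a script. Its argument "moves" is a list of rows, each a list of 7 numbers: the shift along the tool's x, y, z scaled (see below), then the turn, a rotation vector about the tool's x, y, z scaled (see below), then the opening, from 0 (shut) to 1 (fully open). A call has 1 to 20 rows; each row is the pose to reach, as a shift and turn from the pose commanded when the call began, along the tool's axes at that moment; what a row does not reach only later rows make up. The controller multiplies each number of a shift by 0.2 m and each number of a turn by 1.5 rad. A row lasts 1/10 s, in which the tool goes at most 50 mm and 8.59 degrees, less where a joint would pass 70% of its speed; a pose out of reach is approached as far as the arm can. A call with a number of a shift or a turn outside -1 to 1 is refused whole. A call with a gripper value outside its range is refused whole. The fingers move at their own pace and stop on an object; "grip_force" is the grip in N (left out, the last holds). Time passes only in rows, so rows that repeat a pose let the fingers close. It gives the time, the measured TCP pose, the force, the opening and the grip force at its end, in the units of the state.
- env.get_obs(): the state, without advancing time (a new reading comes with each control period).
- viewer.read_camera(name): name is "scene" or "top" or "wrist"; returns the picture (480x640x3 uint8, red, green, blue); there is no depth.
- viewer.get_calibration(name): a dict with "fov_y" (degrees; the focal length in pixels is half the picture's height over the tangent of half this angle, whatever the lens; pixels are square), "cx", "cy" (the principal point, pixels), "position" and "orientation" of the camera in the world. Camera axes: x right, y up, looking along -z (the intrinsics and any distortion apply to the point x, -y, -z); pixel columns grow to the right and rows downward; lengths in m; the calibration is good to about 2 mm. A picture is of the moment at which its call begins: read the wrist's pose just before it. get_calibration takes no time and is no camera call; for the wrist camera it gives the pose at the moment of the call.
- env.sign_off(): hands the job in; it is judged then, once.
Trained networks look in the newest picture that a camera, given by its name, has taken for a name from the list of things; names that differ only in an ending like _2 or _b are one class to them, and where a whole thing is asked for, a point or a joint stands for the part that bears it (a point fixed in the world has none). Each returns a list of dicts, best first, with "conf" (0 to 1); they miss things now and then, are a little off and sometimes report something else, mostly with a low value. They report only what shows in the picture. A call takes as long as a camera call. They do not tell look-alikes from the thing itself.
- boxes_of(camera, target): "location" ([column, row] in pixels, amid what is visible of it).
- masks_of(camera, target): "pixels" (480x640 bool, what is visible of it) and "location" ([column, row] in pixels, amid what is visible of it).
The state is a dict: "time_s": time; "qpos": joint angles; "joint_velocities": joint speeds; "effort": joint torques, N m; "tool_pos": TCP position; "tool_rot": TCP orientation; "force": force on the tool from outside, world axes, zero at the start; "wrist_torque": the same for the moment, N m; "grip_width": finger opening in m; "grasp_force": force on a finger pad.
Only numpy, scipy, OpenCV 4.12 (cv2) and the standard library are available. Lean on these libraries where they do the work, as an engineer would, in place of code of your own. Each camera call takes 0.05 s, during which the arm holds its last target. There are 200 camera calls.

### The job

Stand every sample cartridge upright on the raised platform in the station's chamber, then crack the red release valve open counter-clockwise just far enough that the platform sinks slowly all the way down, and turn the valve shut again. Then close the lid and tighten the clamp clockwise with the click wrench until it clicks, stopping at once (do not bend it on to its end stop) and letting go of it. Leave the other things on the bench where they are.

Things in the scene. Friction and masses are not known exactly. Their poses are not given: they have to be found in the camera images.
- station: white bench unit fixed to the table, 102 (its x) by 430 mm (its y), 100 mm high. Origin: centre of its underside; x to its back, y to its left end. Middle: open-topped chamber, 90 (x) by 250 mm (y) inside, rim 100 mm above the table. Release valve on the right end block, clamp with click wrench on the left one, lid hinged along the back
- platform (a point): centre of the top of the steel lift platform, 84 x 244 mm, the floor of the chamber; axes as the station's. Raised it lies 28 mm below the rim (cartridges stick out 36 mm above the rim), lowered 78 mm below it
- lift (a joint): how far the platform has sunk, m: 0 raised, 0.050 fully down. It sinks by its own weight while the valve is open and cannot be raised again. With the valve shut it stays put, but for a creep of a few mm at most
- valve (a joint): release valve, rad: 0 shut, grows counter-clockwise seen from above, stop at 1.6; stays where it is left (up to 0.2 N m to turn). The platform begins to sink somewhere between 0.2 and 0.75 (it differs from start to start), then 7 to 10 mm/s faster per further 0.1 rad; 0.4 rad beyond that point it sinks too fast
- valve_grip (a point): middle of the valve's red bar handle, where to pinch it, on the valve's vertical axis: bar 62 mm long, 14 mm wide, 26 mm high, its top 13 mm above this point and its underside 13 mm below it, 108 mm above the table. The bar lies along the station's x at valve 0 and turns with the valve (this point's x lies along the bar)
- lid (a joint): chamber lid, rad: 0 shut, 1.85 fully open, where it rests leaning back a little past upright. Drawn forwards past upright (below about 1.5) it falls shut by itself, softly, in about 2 s
- lid_tab (a point): middle of the blue tab (24 x 70 x 8 mm) on the lid's free edge, 121 mm from the hinge; the lid is a clear plate 108 mm deep, 262 mm wide, 8 mm thick. With the lid open the tab is topmost, about 217 mm above the table, and can be drawn forwards from behind
- lid_hinge (a point): middle of the lid's hinge line (along the station's y), 100 mm above the table at the back rim, 53 mm behind the station's middle
- clamp (a joint): clamp spindle, rad, grows clockwise seen from above (tightening). The wrench turns it together with a steel dog that swings over the lid's left end. Turns against a steady 0.4 N m, seats hard at 1.10, starts between 0 and 0.4, stays where it is left
- spindle (a point): point on the clamp's vertical axis at the height of the wrench handle's axis, 137 mm above the table
- wrench_grip (a point): middle of the wrench's blue grip, a level round bar of 24 mm diameter, 100 mm long, pointing away from the spindle, 150 mm from it and 137 mm above the table, free underneath. The wrench stays on the spindle. At clamp 0 it points at 163 degrees from the station's x axis (towards the robot), at clamp 1.10 at 100 degrees (to the left)
- click (a joint): break-over of the click wrench, rad: bend of the handle at its knuckle 35 mm from the spindle, in the tightening direction. 0 until the torque is reached (about 9 N across the grip, once the clamp has seated), then it gives way with a click, the pull falling to half by 0.2; end stop 0.32. It springs back to 0 when let go
- cart1: sample cartridge, a square block 46 x 46 x 64 mm (white body, blue cap over the top 20 mm, heavy base, about 0.1 kg). Origin: centre of its underside; z up through the cap. Three or four are present; the state gives None for an absent one
- cart2: sample cartridge, a square block 46 x 46 x 64 mm (white body, blue cap over the top 20 mm, heavy base, about 0.1 kg). Origin: centre of its underside; z up through the cap. Three or four are present; the state gives None for an absent one
- cart3: sample cartridge, a square block 46 x 46 x 64 mm (white body, blue cap over the top 20 mm, heavy base, about 0.1 kg). Origin: centre of its underside; z up through the cap. Three or four are present; the state gives None for an absent one
- cart4: sample cartridge, a square block 46 x 46 x 64 mm (white body, blue cap over the top 20 mm, heavy base, about 0.1 kg). Origin: centre of its underside; z up through the cap. Three or four are present; the state gives None for an absent one
- reagent: bystander: amber glass reagent bottle, 66 mm diameter, 150 mm high. Origin: centre of its underside
- tip_box: bystander: pipette tip box, clear with yellow lid, 120 x 85 x 56 mm. Origin: centre of its underside
- timer: bystander: white bench timer, 65 x 75 x 22 mm. Origin: centre of its underside
- jar: bystander: jar with a blue lid, 80 mm diameter, 85 mm high. Origin: centre of its underside
- mouse: bystander: black computer mouse, 105 x 60 x 30 mm. Origin: centre of its underside
- dish_stack: bystander: clear dishes, 90 mm diameter, 33 mm high. Origin: centre of its underside
Mind the look-alikes: they are no part of the job. What is shaped like the cart4 but brown is not meant. What is shaped like the cart3 but yellow is not meant.

How it is judged (in metres and radians):
On the way, in this order (a step that is already met when the one before it is completed fails the run):
1. every cartridge stands in the chamber on the raised platform (x of cart1 in the frame of platform between -0.05 and 0.05 m and y of cart1 in the frame of platform between -0.13 and 0.13 m and z of cart1 in the frame of platform between -0.012 and 0.02 m and angle between each of cart1, cart2, cart3, cart4's own z axis and vertical below 0.25 rad and x of cart2 in the frame of platform between -0.05 and 0.05 m and y of cart2 in the frame of platform between -0.13 and 0.13 m and z of cart2 in the frame of platform between -0.012 and 0.02 m and x of cart3 in the frame of platform between -0.05 and 0.05 m and y of cart3 in the frame of platform between -0.13 and 0.13 m and z of cart3 in the frame of platform between -0.012 and 0.02 m and x of cart4 in the frame of platform between -0.05 and 0.05 m and y of cart4 in the frame of platform between -0.13 and 0.13 m and z of cart4 in the frame of platform between -0.012 and 0.02 m and value of joint lift below 0.015 m), for 0.2 s.
2. the platform has sunk all the way with the cartridges on it (x of cart1 in the frame of platform between -0.05 and 0.05 m and y of cart1 in the frame of platform between -0.13 and 0.13 m and z of cart1 in the frame of platform between -0.012 and 0.02 m and angle between each of cart1, cart2, cart3, cart4's own z axis and vertical below 0.25 rad and x of cart2 in the frame of platform between -0.05 and 0.05 m and y of cart2 in the frame of platform between -0.13 and 0.13 m and z of cart2 in the frame of platform between -0.012 and 0.02 m and x of cart3 in the frame of platform between -0.05 and 0.05 m and y of cart3 in the frame of platform between -0.13 and 0.13 m and z of cart3 in the frame of platform between -0.012 and 0.02 m and x of cart4 in the frame of platform between -0.05 and 0.05 m and y of cart4 in the frame of platform between -0.13 and 0.13 m and z of cart4 in the frame of platform between -0.012 and 0.02 m and value of joint lift above 0.046 m), for 0.2 s.
3. the release valve is shut again (value of joint valve below 0.1 rad), for 0.2 s.
4. the lid is shut (value of joint lid below 0.05 rad), for 0.2 s.
5. the clamp is seated and the wrench has clicked (value of joint lid below 0.05 rad and value of joint clamp above 1.05 rad and value of joint click above 0.06 rad).
6. the wrench is eased and let go, straight again (value of joint click below 0.03 rad and contact force between the fingers and station below 0.5 N), for 0.2 s.
At the end, for the whole second after the job is handed in: every cartridge stands upright (within 14 degrees) on the platform inside the chamber, at rest; platform down by at least 46 of its 50 mm; valve shut to below 0.10 rad; lid shut to below 0.05 rad; clamp seated, above 1.03 rad; wrench straight again, below 0.03 rad, and let go (all of step 2 and value of joint valve below 0.1 rad and value of joint lid below 0.05 rad and value of joint clamp above 1.03 rad and value of joint click below 0.03 rad and velocity of joint each of lid, clamp below 0.05 rad/s and linear speed of each of cart1, cart2, cart3, cart4 below 0.03 m/s); the robot touches nothing.
It fails at once if the platform drops fast (over 45 mm/s): the valve was opened too far (velocity of joint lift above 0.045 m/s).
It fails at once if the wrench is pulled on well past its click (bent over 0.24 rad) (value of joint click above 0.24 rad).
It fails at once if a bystander is moved over 50 mm (distance of any of reagent, tip_box, timer, jar, mouse, dish_stack from where it was at the start of the episode above 0.05 m).
Of cart1, cart2, cart3, cart4 only 3 to 4 are there at a start; the rules pass over those that are not, and their reading is None.
At some moment in a run one of cart1, cart2, cart3, cart4 may be knocked a few centimetres aside while the robot is not near it.
Once in a run the grip may slacken for a moment while it holds something.
It also fails if it takes over 208 s, if anything falls off the work surface, if the arm or the gripper's body presses on something with over 40 N, if the wrist force passes 120 N, or if a joint passes its speed limit or range.

## Working session

There is one attempt and no reset: what is moved stays moved. The work goes in short steps, Python scripts to look and compute and a tool call to move; the robot and the scene stay as the last step left them, time stands still between calls to the robot, and variables do not carry over. Pictures are saved under pics/ and viewed, at most 14 in all, crops included, and the job is handed in when it is done.

Besides the shell and the picture viewer there is one more tool, called after "Emit:" by a JSON object that holds its "api" and its "payload". apply_moves: Moves the arm, as the interface text tells. Shifts and turns lie within -1 to 1; 1 stands for 0.2 m of shift or 1.5 rad of turn. Its arguments: {"type":"object","properties":{"moves":{"type":"array","items":{"type":"array","items":{"type":"number","minimum":-1,"maximum":1}}},"grip_force":{"type":"number"}},"required":["moves"]}

```bash
mkdir -p pics; ls
python3 - <<'E'
from cell import env, viewer, boxes_of, masks_of
import cv2
o=env.get_obs(); print(o)
for c in ("scene","top"):
    im=viewer.read_camera(c); cv2.imwrite(f"pics/{c}0.png",im[:,:,::-1]); print(c,viewer.get_calibration(c))
print(viewer.get_calibration("wrist"))
E
```

```text
pics
{'time_s': 0.0, 'qpos': array([64.34902345, 18.44033598, -4.01436749, 83.17393358,  1.29470228,
       78.54078358, -3.25904484]), 'joint_velocities': array([ 0.01845854,  0.01931906, -0.07045755, -0.05151729,  0.07994847,
       -0.04829863,  0.09353304]), 'effort': array([ 1.42139299e-03, -4.91280806e+01, -4.02605440e-01, -3.12526560e+01,
       -6.36624824e-02,  4.37430537e-02,  1.66849409e-04]), 'tool_pos': array([ 0.28931167, -0.58145327,  0.22145537]), 'tool_rot': array([-1.79890167e+02,  5.76949418e-03,  2.64605015e+01]), 'force': array([ 0.14769541, -0.21798699,  0.15037486]), 'wrist_torque': array([ 0.00441355, -0.01340296,  0.01068056]), 'grasp_force': 0.0, 'grip_width': 0.08696323539933772}
scene {'fov_y': 44.81310101923136, 'cx': 314.6855489309222, 'cy': 238.2572330164779, 'position': array([ 1.13738449, -0.61940493,  1.04297412]), 'orientation': array([43.16440624,  0.28780329, 45.66955523])}
top {'fov_y': 54.06925237705983, 'cx': 324.060985827094, 'cy': 242.69402167354585, 'position': array([ 0.35762729, -0.03537206,  1.40083381]), 'orientation': array([  7.41307924,   1.46981596, -89.37563132])}
{'fov_y': 66.14017727008239, 'cx': 324.16183827046007, 'cy': 242.15381541905825, 'position': array([ 0.34841435, -0.55146206,  0.38265328]), 'orientation': array([-14.18540935,   0.11105   , -63.57053648])}
```

View pics/scene0.png

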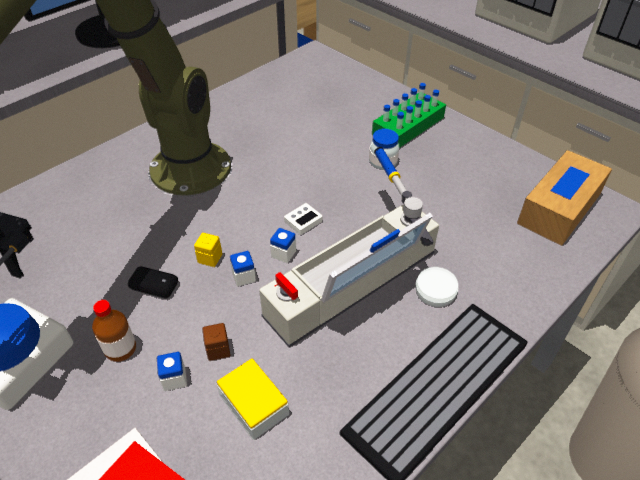

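View pics/top0.png

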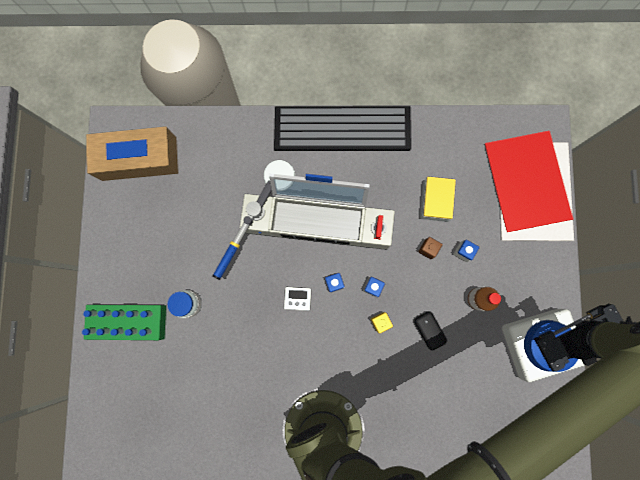

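Candidates for cartridges (top view): blue caps at (335,282), (374,286), (468,250). Look-alikes: yellow (381,323) and brown (430,247). The scene view shows the same three upright. I take the three blue-capped ones.

```bash
cat > h.py <<'E'
from cell import env, viewer, boxes_of, masks_of
import numpy as np, cv2
from scipy.spatial.transform import Rotation as R
def ray(c,uv,cal=None):
    k=cal or viewer.get_calibration(c); f=240/np.tan(np.radians(k['fov_y']/2))
    d=np.array([(uv[0]-k['cx'])/f,-(uv[1]-k['cy'])/f,-1])
    return k['position'],R.from_euler('xyz',k['orientation'],degrees=True).as_matrix()@d
def at_z(c,uv,z,cal=None):
    p,d=ray(c,uv,cal); return p+d*(z-p[2])/d[2]
def proj(c,P,cal=None):
    k=cal or viewer.get_calibration(c); f=240/np.tan(np.radians(k['fov_y']/2))
    q=R.from_euler('xyz',k['orientation'],degrees=True).as_matrix().T@(np.asarray(P)-k['position'])
    return np.array([k['cx']+f*q[0]/-q[2],k['cy']-f*q[1]/-q[2]])
def delta(p,rpy=None,ref=None):
    """shift/turn row numbers from the present (or ref) pose to pose p, rpy"""
    o=env.get_obs(); p0,r0=ref or (o['tool_pos'],o['tool_rot'])
    R0=R.from_euler('xyz',r0,degrees=True)
    t=R0.inv().apply(np.asarray(p)-p0)/0.2
    w=np.zeros(3) if rpy is None else (R0.inv()*R.from_euler('xyz',rpy,degrees=True)).as_rotvec()/1.5
    return np.round(np.r_[t,w],3)
def shot(c,name=None,crop=None,s=1):
    im=viewer.read_camera(c)
    if name:
        b=im[:,:,::-1]
        if crop: b=b[crop[1]:crop[3],crop[0]:crop[2]]
        cv2.imwrite(f'pics/{name}.png',cv2.resize(b,None,fx=s,fy=s,interpolation=cv2.INTER_CUBIC))
    return im
def caps(c,im,z=0.064,cal=None,amin=60):
    """blue cap blobs -> centre & yaw at height z"""
    hsv=cv2.cvtColor(im,cv2.COLOR_RGB2HSV); m=cv2.inRange(hsv,(105,150,120),(125,255,255))
    m=cv2.morphologyEx(m,cv2.MORPH_CLOSE,np.ones((7,7)))
    for ct in cv2.findContours(m,cv2.RETR_EXTERNAL,cv2.CHAIN_APPROX_NONE)[0]:
        if cv2.contourArea(ct)<amin: continue
        w=np.array([at_z(c,p[0],z,cal)[:2] for p in ct]).astype(np.float32)
        (x,y),(a,b),t=cv2.minAreaRect(w*1000)
        print(np.round(ct.mean(0)[0]),'->',round(x),round(y),'size',round(a),round(b),'yaw',round(t%90,1))
E
python3 - <<'E'
from h import *
im=shot("top",'st0',(200,160,420,290),3.6)
caps("top",im)
for n in ['cart1','valve_grip','wrench_grip','lid_tab','reagent','tip_box','timer','jar','mouse','dish_stack']:
    for b in boxes_of("top",n): print(n,round(b['conf'],2),np.round(b['location']),np.round(at_z("top",b['location'],.05),3))
E
```

```text
[568. 365.] -> 199 -669 size 18 61 yaw 43.5
[539. 356.] -> 221 -592 size 92 24 yaw 28.1
[553. 330.] -> 293 -639 size 82 32 yaw 79.3
[179. 304.] -> 354 410 size 65 66 yaw 0.7
[374. 286.] -> 408 -142 size 42 43 yaw 66.1
[334. 282.] -> 419 -29 size 44 42 yaw 19.0
[225. 261.] -> 477 285 size 22 97 yaw 61.9
[468. 249.] -> 515 -409 size 42 43 yaw 59.4
[126. 149.] -> 807 592 size 49 118 yaw 5.8
cart1 0.75 [373. 285.] [ 0.413 -0.139  0.05 ]
cart1 0.72 [384. 319.] [ 0.316 -0.171  0.05 ]
cart1 0.67 [467. 253.] [ 0.506 -0.41   0.05 ]
cart1 0.66 [430. 251.] [ 0.512 -0.303  0.05 ]
cart1 0.66 [247. 225.] [0.583 0.227 0.05 ]
cart1 0.54 [334. 280.] [ 0.424 -0.028  0.05 ]
valve_grip 0.69 [377. 226.] [ 0.582 -0.152  0.05 ]
wrench_grip 0.82 [231. 251.] [0.506 0.271 0.05 ]
lid_tab 0.57 [320. 187.] [0.699 0.014 0.05 ]
reagent 0.71 [482. 297.] [ 0.381 -0.447  0.05 ]
tip_box 0.7 [438. 200.] [ 0.661 -0.331  0.05 ]
tip_box 0.21 [483. 299.] [ 0.376 -0.449  0.05 ]
timer 0.76 [298. 299.] [0.371 0.074 0.05 ]
mouse 0.58 [430. 332.] [ 0.281 -0.3    0.05 ]
mouse 0.43 [375. 288.] [ 0.405 -0.144  0.05 ]
dish_stack 0.82 [279. 171.] [0.748 0.137 0.05 ]
```

View pics/st0.png

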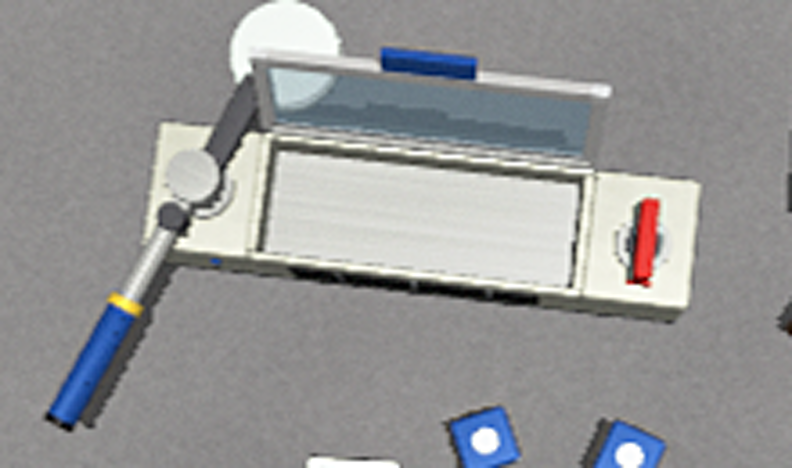

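Run:
```python
from h import *
from scipy.optimize import least_squares
k=viewer.get_calibration("top")
obs={(51,215,100):(160,123),(51,-215,100):(700,180),(-51,-215,100):(690,306),(-51,215,100):(145,249)}
px={a:(200+(u+.5)/3.6-.5,160+(v+.5)/3.6-.5) for a,(u,v) in obs.items()}
def T(s,P):
    c,n=np.cos(s[2]),np.sin(s[2]); return np.array([s[0]+c*P[0]-n*P[1],s[1]+n*P[0]+c*P[1],P[2]])
f=lambda s:np.concatenate([proj("top",T(s,np.array(a)/1000),k)-p for a,p in px.items()])
r=least_squares(f,[.6,.03,0]); s=r.x; print('station',s[:2],np.degrees(s[2]),np.round(r.fun,1))
C=lambda u,v,z:at_z("top",(200+u/3.6,160+v/3.6),z,k)
print('valve',C(648,240,.134)); print('wrench', C(92,362,.137+.012),'spindle',C(193,174,.15))
c,n=np.cos(s[2]),np.sin(s[2]); M=np.array([[c,n],[-n,c]])
for nm,p in [('valve',C(648,240,.134)),('spindle',C(193,174,.15)),('grip',C(92,362,.149)),('tab',C(428,63,.217))]: print(nm,'in station',M@(p[:2]-s[:2]))
```

```text
station [0.59333951 0.02080601] -5.677335901753869 [-0.4 -0.2  0.9 -0.4  0.4  0.4 -0.9  0.1]
valve [ 0.56726815 -0.15283947  0.134     ]
wrench [0.46981353 0.26268549 0.149     ] spindle [0.61283366 0.19114777 0.15      ]
valve in station [-0.0087654  -0.17537285]
spindle in station [0.00254727 0.17143468]
grip in station [-0.14684826  0.22847306]
tab in station [ 0.08840849 -0.00014526]
```

Run:
```python
from h import *
print(delta([.515,-.409,.22],[180,0,-30.6]))
```

```text
[ 1.394 -0.272  0.013  0.    -0.     0.664]
```

Emit:
{"api": "apply_moves", "payload": {"moves": [[0.25, -0.05, 0, 0, 0, 0.1, 0.9], [0.5, -0.1, 0, 0, 0, 0.2, 0.9], [0.75, -0.15, 0, 0, 0, 0.3, 0.9], [1, -0.2, 0, 0, 0, 0.4, 0.9], [1, -0.2, 0, 0, 0, 0.5, 0.9], [1, -0.2, 0, 0, 0, 0.6, 0.9], [1, -0.2, 0, 0, 0, 0.664, 0.9], [1, -0.2, 0, 0, 0, 0.664, 0.9], [1, -0.2, 0, 0, 0, 0.664, 0.9]]}}

```text
time_s: 1.55
tool_pos: [0.4508, -0.457, 0.2226]
tool_rot: [180.0, -0.0, -30.4]
force: [-0.2, -0.8, 0.3]
grip_width: 0.078
grasp_force: 0.0
```

Run:
```python
from h import *
print(delta([.515,-.409,.22],[180,0,-30.6]))
k=viewer.get_calibration("wrist"); im=shot("wrist","w1",None,1); caps("wrist",im,.064,k,400); print(k)
caps("top",shot("top"))
```

```text
[ 0.155 -0.37   0.013  0.    -0.     0.002]
[243. 173.] -> 524 -418 size 44 19 yaw 59.5
{'fov_y': 66.14017727008239, 'cx': 324.16183827046007, 'cy': 242.15381541905825, 'position': array([ 0.50752287, -0.4900609 ,  0.38369891]), 'orientation': array([-1.41794737e+01, -1.26743632e-02, -1.20476834e+02])}
[561. 351.] -> 232 -658 size 82 132 yaw 52.4
[179. 304.] -> 354 410 size 65 66 yaw 0.7
[374. 286.] -> 408 -142 size 43 43 yaw 66.0
[334. 282.] -> 419 -29 size 44 42 yaw 19.0
[225. 261.] -> 477 285 size 22 97 yaw 62.0
[126. 149.] -> 807 592 size 49 118 yaw 5.8
```

View pics/w1.png

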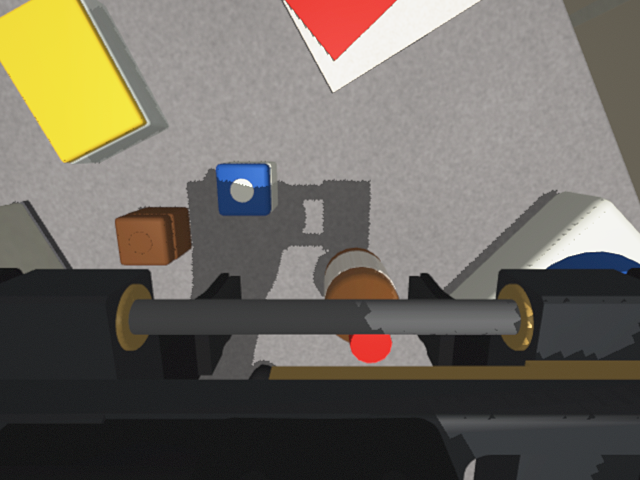

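Wrist picture: the blue-capped cartridge at (244,189), with the brown look-alike at (150,238). The choice is confirmed.

```bash
sed -i 's/(105,150,120)/(105,150,60)/' h.py
python3 - <<'E'
from h import *
k=viewer.get_calibration("wrist"); 
print(at_z("wrist",(244.5,189.5),.064,k))
im=cv2.imread('pics/w1.png')[:,:,::-1].copy(); caps("wrist",im,.064,k,400)
p=at_z("wrist",(244.5,189.5),.064,k)[:2]
for z in (.22,.031): print(delta([*p,z],[180,0,-30.6]))
E
```

```text
[ 0.51313888 -0.41380307  0.064     ]
[595. 263.] -> 297 -652 size 82 18 yaw 55.5
[243. 189.] -> 514 -413 size 45 43 yaw 59.5
[ 0.159 -0.345  0.013  0.    -0.     0.001]
[ 0.159 -0.345  0.958  0.    -0.     0.001]
```

Emit:
{"api": "apply_moves", "payload": {"moves": [[0.16, -0.25, 0.0, 0, 0, 0, 0.9], [0.16, -0.345, 0.1, 0, 0, 0, 0.9], [0.16, -0.345, 0.35, 0, 0, 0, 0.9], [0.16, -0.345, 0.6, 0, 0, 0, 0.9], [0.16, -0.345, 0.8, 0, 0, 0, 0.9], [0.16, -0.345, 0.955, 0, 0, 0, 0.9], [0.16, -0.345, 0.955, 0, 0, 0, 0.9], [0.16, -0.345, 0.955, 0, 0, 0, 0.3], [0.16, -0.345, 0.955, 0, 0, 0, 0.3], [0.16, -0.345, 0.955, 0, 0, 0, 0.3], [0.16, -0.345, 0.955, 0, 0, 0, 0.3], [0.16, -0.345, 0.955, 0, 0, 0, 0.3], [0.16, -0.345, 0.955, 0, 0, 0, 0.3]], "grip_force": 25}}

```text
time_s: 2.95
tool_pos: [0.5144, -0.414, 0.0329]
tool_rot: [-180.0, -0.1, -30.6]
force: [-0.4, 1.8, 5.0]
grip_width: 0.0456
grasp_force: 25.0
```

Emit:
{"api": "apply_moves", "payload": {"moves": [[0.16, 0, -0.2, 0, 0, 0, 0.3], [0, 0, -0.45, 0, 0, 0, 0.3], [0, 0, -0.7, 0, 0, 0, 0.3], [0, -0.05, -0.95, 0, 0, 0, 0.3], [-0.13, -0.2, -0.95, 0, 0, -0.08, 0.3], [-0.26, -0.4, -0.95, 0, 0, -0.16, 0.3], [-0.39, -0.6, -0.95, 0, 0, -0.24, 0.3], [-0.52, -0.8, -0.95, 0, 0, -0.29, 0.3], [-0.65, -1, -0.95, 0, 0, -0.29, 0.3], [-0.65, -1, -0.95, 0, 0, -0.29, 0.3], [-0.65, -1, -0.95, 0, 0, -0.29, 0.3]]}}

```text
time_s: 4.05
tool_pos: [0.5033, -0.1744, 0.2216]
tool_rot: [179.9, 0.0, -5.5]
force: [-0.7, 0.2, -1.6]
grip_width: 0.0458
grasp_force: 25.0
```

Run:
```python
from h import *
k=viewer.get_calibration("wrist"); im=shot("wrist","w2"); print(k)
print(env.get_obs()['qpos'])
c,n=np.cos(np.radians(-5.68)),np.sin(np.radians(-5.68))
for P in [(-.051,-.215,.1),(.051,-.215,.1),(-.045,-.125,.1),(.045,-.125,.1),(0,-.175,.134),(0,.175,.137),(0,-.085,.072)]:
    print(P,np.round(proj("wrist",[.5933+c*P[0]-n*P[1],.0208+n*P[0]+c*P[1],P[2]],k)))
```

```text
{'fov_y': 66.14017727008239, 'cx': 324.16183827046007, 'cy': 242.15381541905825, 'position': array([ 0.56892658, -0.18003369,  0.38267803]), 'orientation': array([-1.41881574e+01, -5.54745224e-02, -9.55420368e+01])}
[ 30.97082171   4.90236073 -15.39791779  99.40268471   1.41349049
  75.8806718  -80.39956479]
(-0.051, -0.215, 0.1) [340. 211.]
(0.051, -0.215, 0.1) [342.  68.]
(-0.045, -0.125, 0.1) [223. 203.]
(0.045, -0.125, 0.1) [215.  77.]
(0, -0.175, 0.134) [282. 142.]
(0, 0.175, 0.137) [-264.  140.]
(0, -0.085, 0.072) [180. 143.]
```

View pics/w2.png

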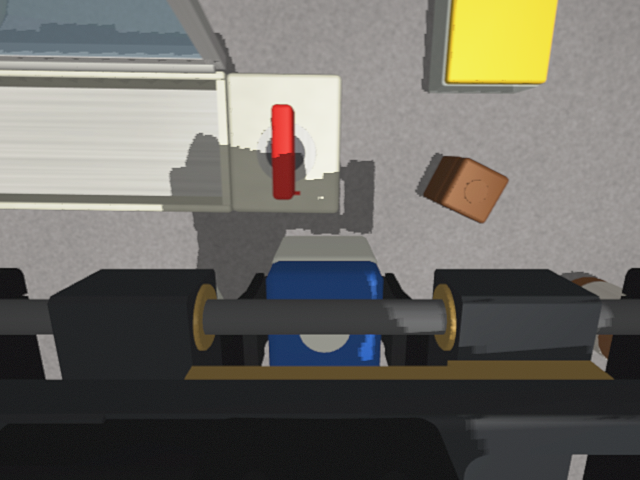

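Valve bar at (283,152), station right corners at (339,212)/(340,75): the station sits about 4–5 mm nearer than estimated. The cartridge is held well. I place it at station y = −85 mm.

Emit:
{"api": "apply_moves", "payload": {"moves": [[0.1, -0.18, 0, 0, 0, 0, 0.3], [0.2, -0.36, 0, 0, 0, 0, 0.3], [0.33, -0.54, 0, 0, 0, 0, 0.3], [0.332, -0.588, 0.1, 0, 0, 0, 0.3], [0.332, -0.588, 0.25, 0, 0, 0, 0.3], [0.332, -0.588, 0.4, 0, 0, 0, 0.3], [0.332, -0.588, 0.5, 0, 0, 0, 0.3], [0.332, -0.588, 0.56, 0, 0, 0, 0.3], [0.332, -0.588, 0.575, 0, 0, 0, 0.3], [0.332, -0.588, 0.575, 0, 0, 0, 0.3], [0.332, -0.588, 0.575, 0, 0, 0, 0.3]]}}

```text
time_s: 5.2
tool_pos: [0.5822, -0.0656, 0.1078]
tool_rot: [180.0, -0.1, -5.7]
force: [0.2, -0.5, 0.1]
grip_width: 0.0457
grasp_force: 25.0
```

Emit:
{"api": "apply_moves", "payload": {"moves": [[0, 0, 0.012, 0, 0, 0, 0.3], [0, 0, 0.012, 0, 0, 0, 0.3], [0, 0, 0.012, 0, 0, 0, 0.75], [0, 0, 0.012, 0, 0, 0, 0.75], [0, 0, 0.012, 0, 0, 0, 0.75], [0, 0, 0.012, 0, 0, 0, 0.75], [0, 0, -0.2, 0, 0, 0, 0.75], [0, 0, -0.4, 0, 0, 0, 0.75], [0, 0, -0.58, 0, 0, 0, 0.75], [-0.2, 0, -0.58, 0, 0, 0, 0.75], [-0.4, 0, -0.58, 0, 0, 0, 0.75], [-0.6, 0.1, -0.58, 0, 0, 0, 0.75], [-0.8, 0.2, -0.58, 0, 0, 0, 0.75], [-0.8, 0.2, -0.58, 0, 0, 0, 0.75], [-0.8, 0.2, -0.58, 0, 0, 0, 0.75]]}}

```text
time_s: 6.7
tool_pos: [0.4178, -0.0895, 0.2231]
tool_rot: [180.0, -0.1, -5.8]
force: [0.3, -0.3, -0.5]
grip_width: 0.065
grasp_force: 0.0
```

Run:
```python
from h import *
print(env.get_obs()['tool_pos'],env.get_obs()['qpos'])
k=viewer.get_calibration("wrist"); im=shot("wrist","w3"); caps("wrist",im,.136,k,400)
print(viewer.get_calibration("wrist")['position'])
caps("top",shot("top"))
```

```text
[ 0.41782296 -0.0895056   0.22314591] [ 28.17417829  -8.71051516 -17.65782105 111.90979843  -2.67558576
  76.2963001  -84.43414327]
[384. 229.] -> 425 -131 size 35 34 yaw 65.2
[259. 230.] -> 434 -45 size 34 35 yaw 18.9
[259.  18.] -> 563 -64 size 44 20 yaw 84.2
[ 0.4839062  -0.09479875  0.38431737]
[552. 346.] -> 249 -630 size 147 133 yaw 87.5
[180. 304.] -> 354 410 size 66 66 yaw 2.7
[225. 261.] -> 476 285 size 24 98 yaw 62.6
[347. 222.] -> 591 -65 size 44 47 yaw 85.1
[318. 177.] -> 725 19 size 76 18 yaw 83.7
[126. 149.] -> 807 592 size 49 118 yaw 5.8
```

Run:
```python
from h import *
k=viewer.get_calibration("wrist"); im=shot("wrist"); caps("wrist",im,.064,k,400)
```

```text
[385. 231.] -> 409 -142 size 45 44 yaw 65.3
[260. 231.] -> 420 -31 size 44 45 yaw 19.0
[262.  19.] -> 587 -55 size 57 27 yaw 84.3
```

Emit:
{"api": "apply_moves", "payload": {"moves": [[-0.018, 0.15, 0, 0, 0, 0.08, 0.9], [-0.018, 0.266, 0, 0, 0, 0.16, 0.9], [-0.018, 0.266, 0.1, 0, 0, 0.22, 0.9], [-0.018, 0.266, 0.35, 0, 0, 0.22, 0.9], [-0.018, 0.266, 0.6, 0, 0, 0.22, 0.9], [-0.018, 0.266, 0.8, 0, 0, 0.22, 0.9], [-0.018, 0.266, 0.95, 0, 0, 0.22, 0.9], [-0.018, 0.266, 0.95, 0, 0, 0.22, 0.9], [-0.018, 0.266, 0.95, 0, 0, 0.22, 0.9], [-0.018, 0.266, 0.95, 0, 0, 0.22, 0.3], [-0.018, 0.266, 0.95, 0, 0, 0.22, 0.3], [-0.018, 0.266, 0.95, 0, 0, 0.22, 0.3], [-0.018, 0.266, 0.95, 0, 0, 0.22, 0.3], [-0.018, 0.266, 0.95, 0, 0, 0.22, 0.3], [-0.018, 0.266, 0.95, 0, 0, 0.22, 0.3]]}}

```text
time_s: 8.35
tool_pos: [0.4094, -0.1422, 0.0331]
tool_rot: [180.0, -0.1, -24.6]
force: [-1.6, -1.7, 4.2]
grip_width: 0.0458
grasp_force: 25.0
```

Emit:
{"api": "apply_moves", "payload": {"moves": [[0, 0, -0.15, 0, 0, 0, 0.3], [0, 0, -0.4, 0, 0, 0, 0.3], [0, 0, -0.65, 0, 0, 0, 0.3], [0, 0, -0.9, 0, 0, 0, 0.3], [0.1, -0.2, -0.93, 0, 0, -0.06, 0.3], [0.2, -0.4, -0.93, 0, 0, -0.12, 0.3], [0.3, -0.6, -0.93, 0, 0, -0.18, 0.3], [0.4, -0.8, -0.93, 0, 0, -0.22, 0.3], [0.45, -0.95, -0.93, 0, 0, -0.22, 0.3], [0.45, -0.95, -0.93, 0, 0, -0.22, 0.3], [0.45, -0.95, -0.93, 0, 0, -0.22, 0.3]]}}

```text
time_s: 9.45
tool_pos: [0.5696, -0.0058, 0.2175]
tool_rot: [-180.0, 0.1, -5.6]
force: [-0.3, 0.0, -0.5]
grip_width: 0.046
grasp_force: 25.0
```

Emit:
{"api": "apply_moves", "payload": {"moves": [[0.083, -0.144, 0, 0, 0, 0, 0.3], [0.083, -0.144, 0.15, 0, 0, 0, 0.3], [0.083, -0.144, 0.3, 0, 0, 0, 0.3], [0.083, -0.144, 0.45, 0, 0, 0, 0.3], [0.083, -0.144, 0.54, 0, 0, 0, 0.3], [0.083, -0.144, 0.565, 0, 0, 0, 0.3], [0.083, -0.144, 0.57, 0, 0, 0, 0.3], [0.083, -0.144, 0.57, 0, 0, 0, 0.3], [0.083, -0.144, 0.57, 0, 0, 0, 0.75], [0.083, -0.144, 0.57, 0, 0, 0, 0.75], [0.083, -0.144, 0.57, 0, 0, 0, 0.75], [0.083, -0.144, 0.4, 0, 0, 0, 0.75], [0.083, -0.144, 0.2, 0, 0, 0, 0.75], [0.083, -0.144, 0, 0, 0, 0, 0.75], [-0.1, -0.1, 0, 0, 0, 0, 0.75], [-0.35, 0, 0, 0, 0, 0, 0.75], [-0.6, 0.0, 0, 0, 0, 0, 0.75], [-0.7, 0.0, 0, 0, 0, 0, 0.75], [-0.7, 0.0, 0, 0, 0, 0, 0.75], [-0.7, 0.0, 0, 0, 0, 0, 0.75]]}}

```text
time_s: 11.45
tool_pos: [0.4312, 0.0074, 0.2193]
tool_rot: [180.0, -0.1, -5.7]
force: [0.6, 0.4, -0.6]
grip_width: 0.0652
grasp_force: 0.0
```

Run:
```python
from h import *
print(env.get_obs()['qpos'])
k=viewer.get_calibration("wrist"); im=shot("wrist","w4"); caps("wrist",im,.064,k,400);print('z.136'); caps("wrist",im,.136,k,400)
```

```text
[ 23.65710208  -8.22335975 -25.48538686 111.57981865  -3.57499257
  75.74554229 -96.40727753]
[367. 235.] -> 420 -29 size 45 43 yaw 19.1
[416.  21.] -> 585 -80 size 59 29 yaw 84.3
[279.  21.] -> 595 27 size 57 30 yaw 84.3
z.136
[367. 235.] -> 438 -22 size 35 34 yaw 19.1
[416.  21.] -> 565 -61 size 45 22 yaw 84.3
[279.  21.] -> 573 21 size 44 23 yaw 84.3
```

View pics/w4.png

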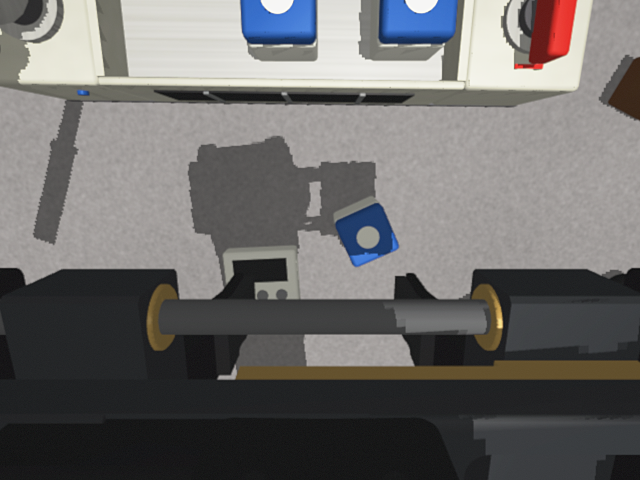

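Two caps stand in the chamber at (279,21) and (416,21), and the last cartridge lies at (367,235), upright beside the timer. Grasping it next.

Emit:
{"api": "apply_moves", "payload": {"moves": [[-0.038, 0.1, 0, 0, 0, -0.08, 0.82], [-0.038, 0.187, 0, 0, 0, -0.16, 0.82], [-0.038, 0.187, 0.05, 0, 0, -0.24, 0.82], [-0.038, 0.187, 0.2, 0, 0, -0.289, 0.82], [-0.038, 0.187, 0.4, 0, 0, -0.289, 0.82], [-0.038, 0.187, 0.6, 0, 0, -0.289, 0.82], [-0.038, 0.187, 0.8, 0, 0, -0.289, 0.82], [-0.038, 0.187, 0.935, 0, 0, -0.289, 0.82], [-0.038, 0.187, 0.935, 0, 0, -0.289, 0.82], [-0.038, 0.187, 0.935, 0, 0, -0.289, 0.82], [-0.038, 0.187, 0.935, 0, 0, -0.289, 0.3], [-0.038, 0.187, 0.935, 0, 0, -0.289, 0.3], [-0.038, 0.187, 0.935, 0, 0, -0.289, 0.3], [-0.038, 0.187, 0.935, 0, 0, -0.289, 0.3], [-0.038, 0.187, 0.935, 0, 0, -0.289, 0.3]]}}

```text
time_s: 13.0
tool_pos: [0.42, -0.0292, 0.0322]
tool_rot: [179.9, -0.1, 19.1]
force: [-1.7, -0.4, 3.9]
grip_width: 0.0457
grasp_force: 25.0
```

Run:
```python
from h import *
a=(200+193/3.6,160+172/3.6)
for z in (.13,.14,.15,.16,.17,.18,.19): P=at_z("top",a,z); print(z,np.round(P,3),proj("scene",P))
im=cv2.imread('pics/scene0.png')[170:250,370:450]; cv2.imwrite('pics/sp.png',cv2.resize(im,None,fx=7,fy=7,interpolation=cv2.INTER_CUBIC))
```

```text
0.13 [0.618 0.195 0.13 ] [414.53099627 210.69328638]
0.14 [0.616 0.193 0.14 ] [413.83550058 207.41955983]
0.15 [0.614 0.191 0.15 ] [413.13232385 204.10967827]
0.16 [0.612 0.189 0.16 ] [412.42133811 200.76303944]
0.17 [0.61  0.188 0.17 ] [411.70241257 197.37902761]
0.18 [0.608 0.186 0.18 ] [410.97541347 193.95701323]
0.19 [0.606 0.184 0.19 ] [410.24020406 190.49635254]
```

View pics/sp.png

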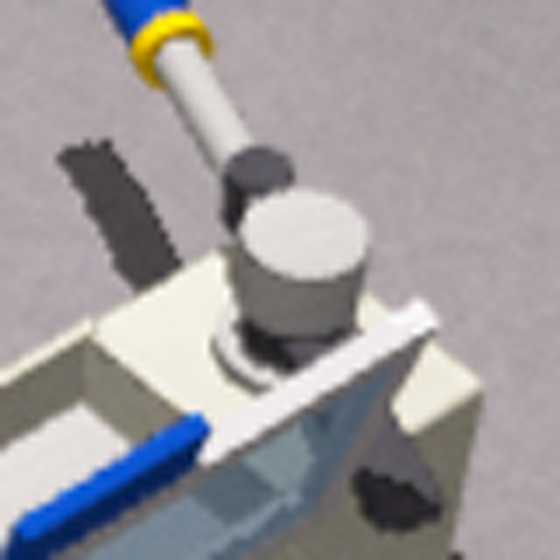

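Spindle cap at (414,204) in the scene picture, so its top is about 151 mm high. The gripper body clears it.

Emit:
{"api": "apply_moves", "payload": {"moves": [[0, 0, -0.15, 0, 0, 0, 0.3], [0, 0, -0.4, 0, 0, 0, 0.3], [0, 0, -0.65, 0, 0, 0, 0.3], [0, 0, -0.9, 0, 0, 0, 0.3], [0.2, -0.08, -0.93, 0, 0, 0.08, 0.3], [0.4, -0.16, -0.93, 0, 0, 0.16, 0.3], [0.6, -0.24, -0.93, 0, 0, 0.24, 0.3], [0.8, -0.32, -0.93, 0, 0, 0.289, 0.3], [0.95, -0.335, -0.93, 0, 0, 0.289, 0.3], [0.95, -0.335, -0.93, 0, 0, 0.289, 0.3], [0.95, -0.335, -0.93, 0, 0, 0.289, 0.3]]}}

```text
time_s: 14.1
tool_pos: [0.5764, 0.0967, 0.2166]
tool_rot: [180.0, 0.1, -5.6]
force: [-0.7, -0.4, -1.1]
grip_width: 0.0457
grasp_force: 25.0
```

Run:
```python
from h import *
print(env.get_obs()['qpos'])
print(delta([.597,.103,.105],[180,0,-5.7]))
```

```text
[  14.50698709   12.97919818  -30.88706838   92.29821029    6.76543319
   76.73643851 -112.95013585]
[ 0.101 -0.042  0.558  0.     0.002  0.001]
```

Emit:
{"api": "apply_moves", "payload": {"moves": [[0.1, -0.042, 0, 0, 0, 0, 0.3], [0.1, -0.042, 0.15, 0, 0, 0, 0.3], [0.1, -0.042, 0.3, 0, 0, 0, 0.3], [0.1, -0.042, 0.45, 0, 0, 0, 0.3], [0.1, -0.042, 0.54, 0, 0, 0, 0.3], [0.1, -0.042, 0.56, 0, 0, 0, 0.3], [0.1, -0.042, 0.565, 0, 0, 0, 0.3], [0.1, -0.042, 0.565, 0, 0, 0, 0.3], [0.1, -0.042, 0.565, 0, 0, 0, 0.7], [0.1, -0.042, 0.565, 0, 0, 0, 0.7], [0.1, -0.042, 0.565, 0, 0, 0, 0.7], [0.1, -0.042, 0.4, 0, 0, 0, 0.7], [0.1, -0.042, 0.2, 0, 0, 0, 0.7], [0.1, -0.042, 0, 0, 0, 0, 0.7], [-0.1, 0.1, 0, 0, 0, 0, 0.7], [-0.3, 0.3, 0, 0, 0, 0, 0.7], [-0.5, 0.5, 0, 0, 0, 0, 0.7], [-0.5, 0.7, 0, 0, 0, 0, 0.7], [-0.5, 0.9, 0, 0, 0, 0, 0.7], [-0.5, 1, 0, 0, 0, 0, 0.7]]}}

```text
time_s: 16.1
tool_pos: [0.4566, -0.0967, 0.2182]
tool_rot: [179.9, -0.1, -6.0]
force: [-0.1, 0.1, 0.3]
grip_width: 0.0612
grasp_force: 0.0
```

Run:
```python
from h import *
print(env.get_obs()['tool_pos'],env.get_obs()['qpos'])
im=shot("top","t2",(180,140,440,320),3); caps("top",im,.136)
k=viewer.get_calibration("wrist"); im=shot("wrist")
m=cv2.inRange(cv2.cvtColor(im,cv2.COLOR_RGB2HSV),(0,180,60),(4,255,255)); 
for ct in cv2.findContours(m,cv2.RETR_EXTERNAL,cv2.CHAIN_APPROX_NONE)[0]:
    if cv2.contourArea(ct)>200:
        w=np.array([at_z("wrist",p[0],.134,k)[:2] for p in ct]).astype(np.float32); print(ct.mean(0),cv2.minAreaRect(w*1000))
cv2.imwrite('pics/w5.png',im[:,:,::-1])
```

```text
[ 0.45656092 -0.09666418  0.21816743] [ 30.30742356  -3.29202689 -20.77176696 107.7452965   -1.0831794
  75.25081612 -86.12937478]
[552. 346.] -> 254 -598 size 139 126 yaw 87.5
[180. 304.] -> 354 385 size 61 65 yaw 0.7
[225. 261.] -> 469 268 size 22 93 yaw 62.7
[345. 220.] -> 578 -63 size 41 44 yaw 84.1
[316. 219.] -> 586 21 size 43 44 yaw 85.1
[286. 216.] -> 596 103 size 43 44 yaw 84.0
[318. 177.] -> 705 16 size 71 17 yaw 83.7
[126. 149.] -> 783 558 size 47 112 yaw 5.8
[[385.8164794   66.98127341]] ((566.9539184570312, -148.91622924804688), (17.781230926513672, 63.28166580200195), 79.63488006591797)
```

View pics/t2.png

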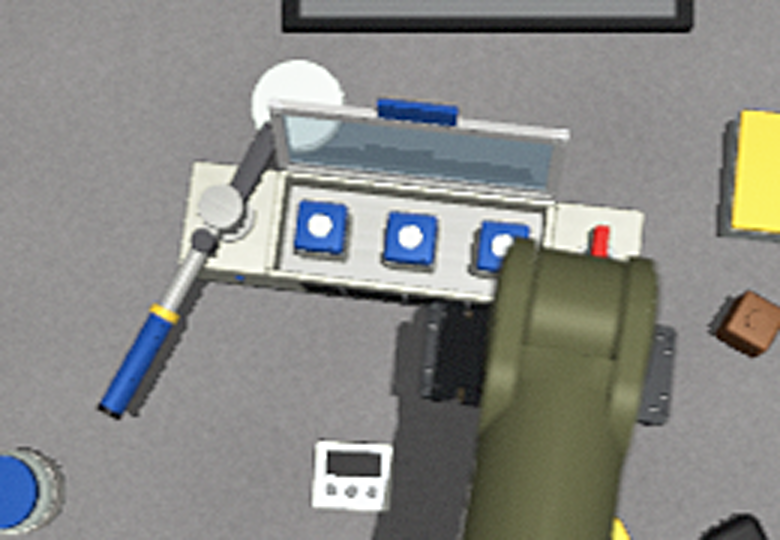

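All three caps are in the chamber, at (321,226), (410,238) and (503,245) in the crop. Next I'll pinch the valve.

```bash
cat >> h.py <<'E'
def scaps():
    im=shot("scene"); hsv=cv2.cvtColor(im,cv2.COLOR_RGB2HSV); m=cv2.inRange(hsv,(105,150,60),(125,255,255))
    m[:, :260]=0;m[:,440:]=0;m[:200]=0;m[330:]=0
    n,l,s,c=cv2.connectedComponentsWithStats(m)
    return im,[(s[i][4],np.round(c[i],1)) for i in range(1,n) if s[i][4]>40]
E
python3 - <<'E'
from h import *
k=dict(fov_y=66.14017727008239,cx=324.1618,cy=242.1538,position=np.array([0.56892658,-0.18003369,0.38267803]),orientation=np.array([-14.18815683,-0.0554745,-95.5420368]))
im=cv2.imread('pics/w2.png')[:,:,::-1].copy()
m=cv2.inRange(cv2.cvtColor(im,cv2.COLOR_RGB2HSV),(0,180,60),(5,255,255))
for ct in cv2.findContours(m,cv2.RETR_EXTERNAL,cv2.CHAIN_APPROX_NONE)[0]:
    if cv2.contourArea(ct)>200:
        w=np.array([at_z("wrist",p[0],.134,k)[:2] for p in ct]).astype(np.float32); print(cv2.minAreaRect(w*1000))
im,s=scaps(); print(s); cv2.imwrite('pics/s1.png',im[:,:,::-1])
v=np.array([.568,-.151]); print(delta([*v,.218],[180,0,-5.7]),delta([*v,.107],[180,0,-5.7]))
E
```

```text
((568.9782104492188, -153.95803833007812), (16.278718948364258, 59.329891204833984), 85.48524475097656)
[(np.int32(328), array([380.8, 228.4])), (np.int32(197), array([385.8, 241.9])), (np.int32(356), array([351.6, 245.3])), (np.int32(386), array([320.5, 264.3]))]
[ 0.579  0.231 -0.001 -0.    -0.    -0.002] [ 0.579  0.231  0.554 -0.    -0.    -0.002]
```

View pics/s1.png

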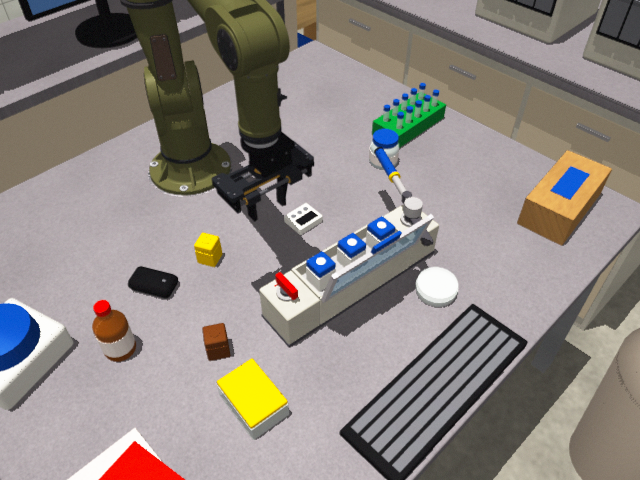

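The scene shows exactly three cartridges, caps at (321,264), (352,245) and (381,228), and the valve bar at (286,286).

Emit:
{"api": "apply_moves", "payload": {"moves": [[0.2, 0.1, 0, 0, 0, 0, 0.55], [0.4, 0.2, 0, 0, 0, 0, 0.55], [0.583, 0.243, 0, 0, 0, 0, 0.55], [0.583, 0.243, 0.1, 0, 0, 0, 0.55], [0.583, 0.243, 0.25, 0, 0, 0, 0.55], [0.583, 0.243, 0.4, 0, 0, 0, 0.55], [0.583, 0.243, 0.5, 0, 0, 0, 0.55], [0.583, 0.243, 0.555, 0, 0, 0, 0.55], [0.583, 0.243, 0.56, 0, 0, 0, 0.55], [0.583, 0.243, 0.56, 0, 0, 0, 0.55], [0.583, 0.243, 0.56, 0, 0, 0, 0.05], [0.583, 0.243, 0.56, 0, 0, 0, 0.05], [0.583, 0.243, 0.56, 0, 0, 0, 0.05], [0.583, 0.243, 0.56, 0, 0, 0, 0.05], [0.583, 0.243, 0.56, 0, 0, 0, 0.05], [0.583, 0.243, 0.56, 0, 0, 0, 0.05]], "grip_force": 25}}

```text
time_s: 17.85
tool_pos: [0.5693, -0.152, 0.1062]
tool_rot: [-180.0, -0.1, -5.7]
force: [-0.1, 1.5, 5.6]
grip_width: 0.0265
grasp_force: 25.0
```

Run:
```python
from h import *
o=env.get_obs(); print(o['force'],o['wrist_torque'],o['qpos'])
im,s=scaps(); print(s)
k=viewer.get_calibration("wrist"); im=shot("wrist","w6"); caps("wrist",im,.136,k,200)
```

```text
[-0.09805054  1.52267404  5.55389856] [ 0.44243618  0.10361023 -0.01468146] [ 29.13196659  16.99324726 -19.64315841  99.57951879   6.23107365
  64.44096473 -88.077109  ]
[(np.int32(325), array([380.8, 228.4])), (np.int32(197), array([385.8, 241.9])), (np.int32(355), array([351.6, 245.3])), (np.int32(238), array([323.6, 267.5]))]
[ 78. 349.] -> 568 -53 size 18 13 yaw 84.3
[102. 270.] -> 597 -72 size 49 18 yaw 84.3
```

View pics/w6.png

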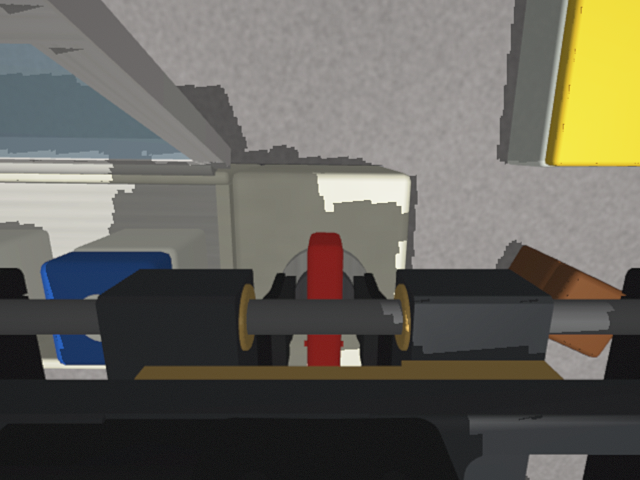

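The fingers stopped at 26.5 mm: they caught the round hub under the bar (bar at (325,300)), not the bar itself. I'll open, rise 5 mm and close again.

Emit:
{"api": "apply_moves", "payload": {"moves": [[0, 0, 0, 0, 0, 0, 0.5], [0, 0, -0.01, 0, 0, 0, 0.5], [0, 0.006, -0.025, 0, 0, 0, 0.5], [0, 0.006, -0.025, 0, 0, 0, 0.5], [0, 0.006, -0.025, 0, 0, 0, 0.05], [0, 0.006, -0.025, 0, 0, 0, 0.05], [0, 0.006, -0.025, 0, 0, 0, 0.05], [0, 0.006, -0.025, 0, 0, 0, 0.05], [0, 0.006, -0.025, 0, 0, 0, 0.05], [0, 0.006, -0.025, 0, 0, 0, 0.05]]}}

```text
time_s: 18.95
tool_pos: [0.5688, -0.1521, 0.1104]
tool_rot: [-179.9, 0.0, -5.6]
force: [0.9, 5.3, -0.7]
grip_width: 0.0254
grasp_force: 25.0
```

Emit:
{"api": "apply_moves", "payload": {"moves": [[0, 0, 0, 0, 0, 0, 0.5], [0, 0, -0.01, 0, 0, 0, 0.5], [0, 0.0, -0.035, 0, 0, 0, 0.5], [0, 0.0, -0.035, 0, 0, 0, 0.5], [0, 0.0, -0.035, 0, 0, 0, 0.05], [0, 0.0, -0.035, 0, 0, 0, 0.05], [0, 0.0, -0.035, 0, 0, 0, 0.05], [0, 0.0, -0.035, 0, 0, 0, 0.05], [0, 0.0, -0.035, 0, 0, 0, 0.05], [0, 0.0, -0.035, 0, 0, 0, 0.05]]}}

```text
time_s: 19.95
tool_pos: [0.5688, -0.152, 0.1174]
tool_rot: [-179.9, 0.0, -5.6]
force: [-0.0, 4.0, -0.2]
grip_width: 0.0138
grasp_force: 25.0
```

Run:
```python
from h import *
o=env.get_obs(); print(o['force'],o['wrist_torque'])
im=shot("wrist","w7",(180,200,460,400),2.8)
```

```text
[-0.02740116  3.97633317 -0.21954892] [ 0.87898206  0.05117701 -0.00450553]
```

View pics/w7.png

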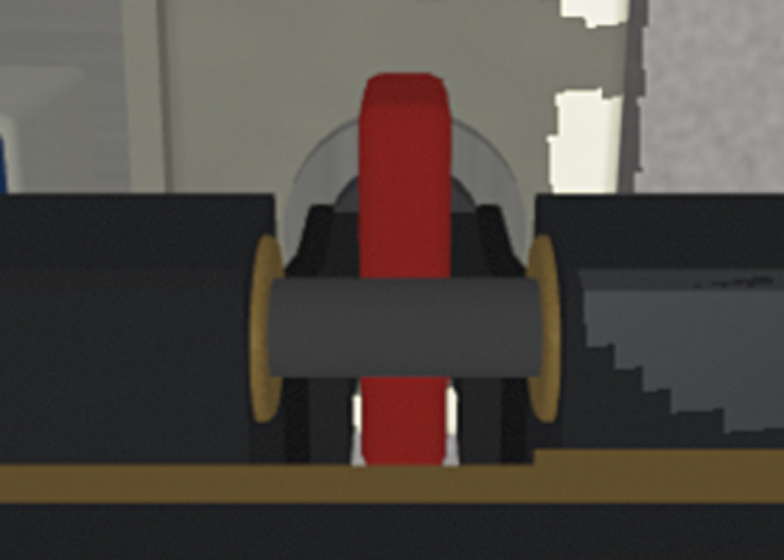

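The bar is now pinched (13.8 mm). I'll turn in steps and watch the caps.

Emit:
{"api": "apply_moves", "payload": {"moves": [[0, 0, 0, 0, 0, -0.05, 0.05], [0, 0, 0, 0, 0, -0.1, 0.05], [0, 0, 0, 0, 0, -0.15, 0.05], [0, 0, 0, 0, 0, -0.17, 0.05], [0, 0, 0, 0, 0, -0.17, 0.05], [0, 0, 0, 0, 0, -0.17, 0.05], [0, 0, 0, 0, 0, -0.17, 0.05]]}}

```text
time_s: 20.7
tool_pos: [0.5688, -0.1523, 0.1174]
tool_rot: [-179.9, -0.0, 8.9]
force: [-0.0, 5.1, -0.7]
grip_width: 0.0135
grasp_force: 25.0
```

```bash
cat > chk.py <<'E'
from h import *
o=env.get_obs(); im,s=scaps(); print(o['time_s'],'T',np.round(o['wrist_torque'],2),'F',np.round(o['force'],1),[(int(a),list(c)) for a,c in s])
E
python3 chk.py
```

```text
20.7 T [ 1.22 -0.01  0.12] F [-0.   5.1 -0.7] [(326, [np.float64(380.8), np.float64(228.4)]), (197, [np.float64(385.8), np.float64(241.9)]), (356, [np.float64(351.6), np.float64(245.3)]), (360, [np.float64(320.9), np.float64(264.8)])]
```

Emit:
{"api": "apply_moves", "payload": {"moves": [[0, 0, 0, 0, 0, -0.035, 0.05], [0, 0, 0, 0, 0, -0.067, 0.05], [0, 0, 0, 0, 0, -0.067, 0.05], [0, 0, 0, 0, 0, -0.067, 0.05], [0, 0, 0, 0, 0, -0.067, 0.05], [0, 0, 0, 0, 0, -0.067, 0.05], [0, 0, 0, 0, 0, -0.067, 0.05]]}}

```text
time_s: 21.45
tool_pos: [0.5688, -0.1524, 0.1174]
tool_rot: [-179.9, -0.0, 14.7]
force: [0.8, 5.1, -0.4]
grip_width: 0.0141
grasp_force: 25.0
```

```bash
python3 chk.py
```

```text
21.45 T [ 1.17 -0.02  0.15] F [ 0.8  5.1 -0.4] [(326, [np.float64(380.8), np.float64(228.5)]), (196, [np.float64(385.8), np.float64(241.9)]), (356, [np.float64(351.5), np.float64(245.4)]), (374, [np.float64(320.6), np.float64(264.6)])]
```

Emit:
{"api": "apply_moves", "payload": {"moves": [[0, 0, 0, 0, 0, -0.035, 0.05], [0, 0, 0, 0, 0, -0.067, 0.05], [0, 0, 0, 0, 0, -0.067, 0.05], [0, 0, 0, 0, 0, -0.067, 0.05], [0, 0, 0, 0, 0, -0.067, 0.05], [0, 0, 0, 0, 0, -0.067, 0.05], [0, 0, 0, 0, 0, -0.067, 0.05]]}}

```text
time_s: 22.2
tool_pos: [0.5689, -0.1525, 0.1174]
tool_rot: [-179.9, -0.0, 20.4]
force: [0.3, 5.5, -0.1]
grip_width: 0.0139
grasp_force: 25.0
```

```bash
python3 chk.py
```

```text
22.2 T [ 1.14 -0.11  0.18] F [ 0.3  5.5 -0.1] [(325, [np.float64(380.8), np.float64(228.5)]), (197, [np.float64(385.8), np.float64(241.9)]), (355, [np.float64(351.6), np.float64(245.3)]), (379, [np.float64(320.4), np.float64(264.5)])]
```

Emit:
{"api": "apply_moves", "payload": {"moves": [[0, 0, 0, 0, 0, -0.035, 0.05], [0, 0, 0, 0, 0, -0.067, 0.05], [0, 0, 0, 0, 0, -0.067, 0.05], [0, 0, 0, 0, 0, -0.067, 0.05], [0, 0, 0, 0, 0, -0.067, 0.05], [0, 0, 0, 0, 0, -0.067, 0.05], [0, 0, 0, 0, 0, -0.067, 0.05]]}}

```text
time_s: 22.95
tool_pos: [0.5689, -0.1526, 0.1175]
tool_rot: [-180.0, -0.0, 26.2]
force: [1.2, 5.8, -0.3]
grip_width: 0.014
grasp_force: 25.0
```

```bash
python3 chk.py
```

```text
22.95 T [ 1.11 -0.12  0.16] F [ 1.2  5.8 -0.3] [(542, [np.float64(382.7), np.float64(234.4)]), (356, [np.float64(351.5), np.float64(246.8)]), (377, [np.float64(320.5), np.float64(266.1)])]
```

It's sinking at about 8 mm/s, so I'll hold here.

Emit:
{"api": "apply_moves", "payload": {"moves": [[0, 0, 0, 0, 0, 0, 0.05], [0, 0, 0, 0, 0, 0, 0.05], [0, 0, 0, 0, 0, 0, 0.05], [0, 0, 0, 0, 0, 0, 0.05], [0, 0, 0, 0, 0, 0, 0.05], [0, 0, 0, 0, 0, 0, 0.05], [0, 0, 0, 0, 0, 0, 0.05], [0, 0, 0, 0, 0, 0, 0.05], [0, 0, 0, 0, 0, 0, 0.05], [0, 0, 0, 0, 0, 0, 0.05], [0, 0, 0, 0, 0, 0, 0.05], [0, 0, 0, 0, 0, 0, 0.05], [0, 0, 0, 0, 0, 0, 0.05], [0, 0, 0, 0, 0, 0, 0.05], [0, 0, 0, 0, 0, 0, 0.05], [0, 0, 0, 0, 0, 0, 0.05], [0, 0, 0, 0, 0, 0, 0.05], [0, 0, 0, 0, 0, 0, 0.05], [0, 0, 0, 0, 0, 0, 0.05], [0, 0, 0, 0, 0, 0, 0.05]]}}

```text
time_s: 25.0
tool_pos: [0.5689, -0.1526, 0.1174]
tool_rot: [-180.0, -0.0, 26.2]
force: [0.7, 5.4, -0.2]
grip_width: 0.0137
grasp_force: 25.0
```

```bash
python3 chk.py
```

```text
25.0 T [ 1.19 -0.11  0.17] F [ 0.7  5.4 -0.2] [(440, [np.float64(381.5), np.float64(237.9)]), (294, [np.float64(350.0), np.float64(252.3)]), (349, [np.float64(319.9), np.float64(272.5)])]
```

Emit:
{"api": "apply_moves", "payload": {"moves": [[0, 0, 0, 0, 0, 0, 0.05], [0, 0, 0, 0, 0, 0, 0.05], [0, 0, 0, 0, 0, 0, 0.05], [0, 0, 0, 0, 0, 0, 0.05], [0, 0, 0, 0, 0, 0, 0.05], [0, 0, 0, 0, 0, 0, 0.05], [0, 0, 0, 0, 0, 0, 0.05], [0, 0, 0, 0, 0, 0, 0.05], [0, 0, 0, 0, 0, 0, 0.05], [0, 0, 0, 0, 0, 0, 0.05], [0, 0, 0, 0, 0, 0, 0.05], [0, 0, 0, 0, 0, 0, 0.05], [0, 0, 0, 0, 0, 0, 0.05], [0, 0, 0, 0, 0, 0, 0.05], [0, 0, 0, 0, 0, 0, 0.05], [0, 0, 0, 0, 0, 0, 0.05], [0, 0, 0, 0, 0, 0, 0.05], [0, 0, 0, 0, 0, 0, 0.05], [0, 0, 0, 0, 0, 0, 0.05], [0, 0, 0, 0, 0, 0, 0.05]]}}

```text
time_s: 27.05
tool_pos: [0.5689, -0.1525, 0.1174]
tool_rot: [-180.0, -0.0, 26.2]
force: [1.0, 4.9, -0.4]
grip_width: 0.0133
grasp_force: 25.0
```

Emit:
{"api": "apply_moves", "payload": {"moves": [[0, 0, 0, 0, 0, 0, 0.05], [0, 0, 0, 0, 0, 0, 0.05], [0, 0, 0, 0, 0, 0, 0.05], [0, 0, 0, 0, 0, 0, 0.05], [0, 0, 0, 0, 0, 0, 0.05], [0, 0, 0, 0, 0, 0, 0.05], [0, 0, 0, 0, 0, 0, 0.05], [0, 0, 0, 0, 0, 0, 0.05], [0, 0, 0, 0, 0, 0, 0.05], [0, 0, 0, 0, 0, 0, 0.05], [0, 0, 0, 0, 0, 0, 0.05], [0, 0, 0, 0, 0, 0, 0.05], [0, 0, 0, 0, 0, 0, 0.05], [0, 0, 0, 0, 0, 0, 0.05], [0, 0, 0, 0, 0, 0, 0.05], [0, 0, 0, 0, 0, 0, 0.05], [0, 0, 0, 0, 0, 0, 0.05], [0, 0, 0, 0, 0, 0, 0.05], [0, 0, 0, 0, 0, 0, 0.05], [0, 0, 0, 0, 0, 0, 0.05]]}}

```text
time_s: 29.05
tool_pos: [0.5689, -0.1525, 0.1174]
tool_rot: [-180.0, -0.0, 26.2]
force: [1.1, 4.6, -1.1]
grip_width: 0.0139
grasp_force: 25.0
```

```bash
python3 chk.py
```

```text
29.05 T [ 1.17 -0.09  0.17] F [ 1.1  4.6 -1.1] [(345, [np.float64(381.0), np.float64(240.8)]), (176, [np.float64(346.7), np.float64(256.9)]), (303, [np.float64(318.5), np.float64(279.3)])]
```

Emit:
{"api": "apply_moves", "payload": {"moves": [[0, 0, 0, 0, 0, 0, 0.05], [0, 0, 0, 0, 0, 0, 0.05], [0, 0, 0, 0, 0, 0, 0.05], [0, 0, 0, 0, 0, 0, 0.05], [0, 0, 0, 0, 0, 0, 0.05], [0, 0, 0, 0, 0, 0, 0.05], [0, 0, 0, 0, 0, 0, 0.05], [0, 0, 0, 0, 0, 0, 0.05], [0, 0, 0, 0, 0, 0, 0.05], [0, 0, 0, 0, 0, 0, 0.05], [0, 0, 0, 0, 0, 0, 0.05], [0, 0, 0, 0, 0, 0, 0.05]]}}

```text
time_s: 30.3
tool_pos: [0.5689, -0.1525, 0.1174]
tool_rot: [-180.0, -0.0, 26.2]
force: [-0.2, 5.4, 0.5]
grip_width: 0.0137
grasp_force: 25.0
```

```bash
python3 chk.py
```

```text
30.3 T [ 1.15 -0.12  0.15] F [-0.2  5.4  0.5] [(342, [np.float64(381.1), np.float64(240.8)]), (176, [np.float64(346.7), np.float64(256.9)]), (304, [np.float64(318.5), np.float64(279.3)])]
```

The platform is stationary, so it's fully down. Turning the valve shut.

Emit:
{"api": "apply_moves", "payload": {"moves": [[0, 0, 0, 0, 0, 0.07, 0.05], [0, 0, 0, 0, 0, 0.14, 0.05], [0, 0, 0, 0, 0, 0.21, 0.05], [0, 0, 0, 0, 0, 0.28, 0.05], [0, 0, 0, 0, 0, 0.34, 0.05], [0, 0, 0, 0, 0, 0.38, 0.05], [0, 0, 0, 0, 0, 0.39, 0.05], [0, 0, 0, 0, 0, 0.39, 0.05], [0, 0, 0, 0, 0, 0.39, 0.05], [0, 0, 0, 0, 0, 0.39, 0.05]]}}

```text
time_s: 31.35
tool_pos: [0.5688, -0.152, 0.1174]
tool_rot: [-179.9, 0.0, -7.2]
force: [-0.4, 5.5, -0.6]
grip_width: 0.0139
grasp_force: 25.3
```

```bash
python3 chk.py
```

```text
31.35 T [1.38 0.   0.6 ] F [-0.4  5.5 -0.6] [(270, [np.float64(385.6), np.float64(240.5)]), (60, [np.float64(395.1), np.float64(245.3)]), (177, [np.float64(346.7), np.float64(256.9)]), (302, [np.float64(318.4), np.float64(279.3)])]
```

Emit:
{"api": "apply_moves", "payload": {"moves": [[0, 0, 0, 0, 0, 0, 0.4], [0, 0, 0, 0, 0, 0, 0.4], [0, 0, 0, 0, 0, 0, 0.4], [0, 0, -0.2, 0, 0, 0, 0.4], [0, 0, -0.4, 0, 0, 0, 0.4], [0, 0, -0.6, 0, 0, 0, 0.4], [0, 0, -0.8, 0, 0, 0, 0.2], [0, 0, -0.92, 0, 0, 0, 0], [0.15, -0.2, -0.92, 0, 0, -0.02, 0], [0.3, -0.4, -0.92, 0, 0, -0.02, 0], [0.45, -0.6, -0.92, 0, 0, -0.02, 0], [0.55, -0.8, -0.92, 0, 0, -0.02, 0], [0.625, -0.893, -0.92, 0, 0, -0.02, 0], [0.625, -0.893, -0.92, 0, 0, -0.02, 0], [0.625, -0.893, -0.92, 0, 0, -0.02, 0]]}}

```text
time_s: 32.9
tool_pos: [0.7155, 0.0065, 0.3009]
tool_rot: [179.9, 0.0, -5.6]
force: [0.3, -0.7, -0.5]
grip_width: 0.001
grasp_force: 0.0
```

Run:
```python
from h import *
o=env.get_obs(); print(o['qpos'])
im=shot("scene","s2",(240,180,460,345),3.6)
st=np.array([.589,.0208]); c,n=np.cos(np.radians(-5.7)),np.sin(np.radians(-5.7)); W=lambda x,y:[st[0]+c*x-n*y,st[1]+n*x+c*y]
print(delta([*W(.118,0),.195],[180,0,-5.7]),delta([*W(.03,0),.195],[180,0,-5.7]))
```

```text
[  12.44825621   27.46176035  -23.94954638   63.79525067   10.87806533
   90.84200146 -104.55990884]
[-0.046 -0.015  0.532  0.001  0.    -0.   ] [-0.486 -0.014  0.532  0.001  0.    -0.   ]
```

View pics/s2.png

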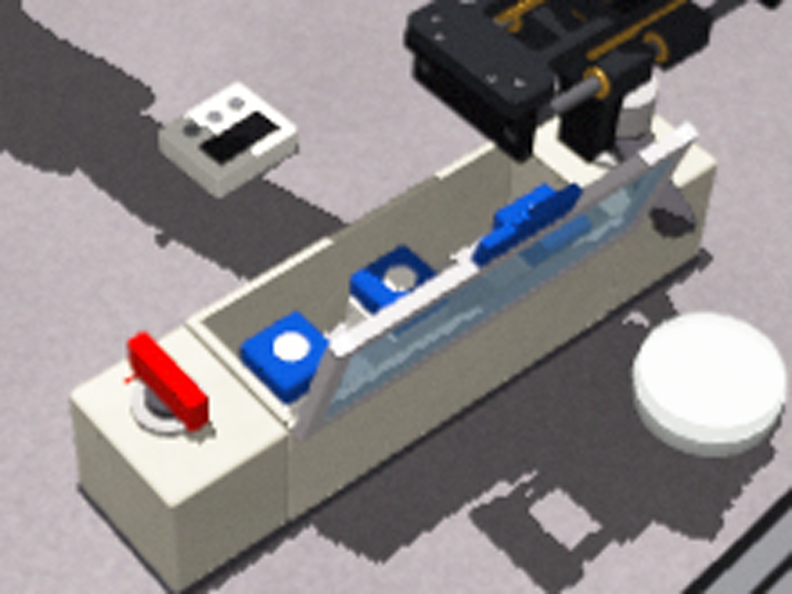

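Caps at (290,345), (400,275) and (540,200) are below the rim, and the red bar is back along the station's x. Next I draw the lid forwards from behind.

Emit:
{"api": "apply_moves", "payload": {"moves": [[-0.04, -0.02, 0.15, 0, 0, 0, 0], [-0.04, -0.02, 0.3, 0, 0, 0, 0], [-0.04, -0.02, 0.45, 0, 0, 0, 0], [-0.04, -0.02, 0.53, 0, 0, 0, 0], [-0.04, -0.02, 0.53, 0, 0, 0, 0], [-0.08, -0.02, 0.53, 0, 0, 0, 0], [-0.11, -0.02, 0.53, 0, 0, 0, 0], [-0.14, -0.02, 0.53, 0, 0, 0, 0], [-0.17, -0.02, 0.53, 0, 0, 0, 0], [-0.2, -0.02, 0.53, 0, 0, 0, 0], [-0.23, -0.02, 0.53, 0, 0, 0, 0], [-0.26, -0.02, 0.53, 0, 0, 0, 0], [-0.29, -0.02, 0.53, 0, 0, 0, 0], [-0.32, -0.02, 0.53, 0, 0, 0, 0], [-0.35, -0.02, 0.53, 0, 0, 0, 0], [-0.38, -0.02, 0.53, 0, 0, 0, 0], [-0.42, -0.02, 0.53, 0, 0, 0, 0], [-0.46, -0.02, 0.53, 0, 0, 0, 0], [-0.5, -0.02, 0.53, 0, 0, 0, 0], [-0.5, -0.02, 0.53, 0, 0, 0, 0]]}}

```text
time_s: 34.95
tool_pos: [0.6151, 0.0216, 0.1957]
tool_rot: [180.0, 0.0, -5.6]
force: [-0.1, -0.0, 0.7]
grip_width: 0.0005
grasp_force: 0.0
```

Run:
```python
from h import *
o=env.get_obs(); print(o['force'],o['qpos'])
print(delta([.56,.02,.28],[180,0,-5.7]))
```

```text
[-0.10234521 -0.02265427  0.65629317] [  16.56489315   16.8350478   -25.6129102    89.71135302    7.46203515
   75.19692107 -105.5792722 ]
[-0.274  0.035 -0.421  0.     0.     0.001]
```

Emit:
{"api": "apply_moves", "payload": {"moves": [[0, 0, -0.2, 0, 0, 0, 0], [0, 0, -0.4, 0, 0, -0.1, 0], [-0.1, -0.1, -0.52, 0, 0, -0.2, 0], [-0.2, -0.25, -0.52, 0, 0, -0.3, 0], [-0.3, -0.4, -0.52, 0, 0, -0.4, 0], [-0.4, -0.55, -0.52, 0, 0, -0.5, 0], [-0.5, -0.7, -0.52, 0, 0, -0.6, 0], [-0.6, -0.83, -0.52, 0, 0, -0.7, 0], [-0.66, -0.83, -0.52, 0, 0, -0.8, 0.3], [-0.66, -0.83, -0.52, 0, 0, -0.9, 0.52], [-0.66, -0.83, -0.52, 0, 0, -0.98, 0.52], [-0.66, -0.83, -0.52, 0, 0, -0.98, 0.52]]}}

```text
time_s: 36.15
tool_pos: [0.501, 0.1995, 0.2996]
tool_rot: [180.0, 0.0, 78.7]
force: [-0.3, 0.0, -0.3]
grip_width: 0.0244
grasp_force: 0.0
```

Run:
```python
from h import *
o=env.get_obs(); print(o['qpos'])
k=viewer.get_calibration("wrist"); im=shot("wrist"); cv2.imwrite('pics/w8.png',im[:,:,::-1]); print(k); caps("wrist",im,.137,k,300)
im=shot("top"); caps("top",im,.137); print([ (b['conf'],b['location']) for b in boxes_of("top","lid_tab")])
cv2.imwrite('pics/t8.png',cv2.resize(im[140:320,180:440,::-1],None,fx=3,fy=3))
```

```text
[ 13.28942543   5.79611644 -40.52498101  90.73426692   3.79445627
  84.86984832 -38.7771664 ]
{'fov_y': 66.14017727008239, 'cx': 324.16183827046007, 'cy': 242.15381541905825, 'position': array([0.51345219, 0.26541239, 0.46068217]), 'orientation': array([-1.41796853e+01,  1.26219726e-02, -1.13766786e+01])}
[273. 157.] -> 469 268 size 23 97 yaw 62.3
[127.  32.] -> 378 380 size 52 62 yaw 78.6
[552. 346.] -> 255 -598 size 139 126 yaw 87.5
[180. 304.] -> 354 384 size 61 65 yaw 0.7
[313. 242.] -> 524 29 size 69 20 yaw 83.7
[126. 149.] -> 783 558 size 47 112 yaw 5.8
[(0.58, [317.5, 219.9])]
```

View pics/t8.png

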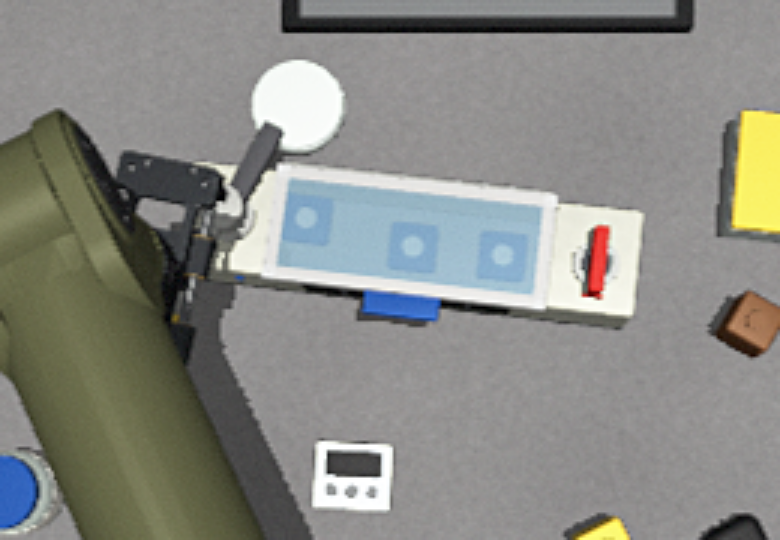

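The lid is shut (tab at (400,305), caps visible through it) and the valve bar is straight. The wrench grip is at (0.469, 0.268), pointing 152° in the world frame.

Run:
```python
from h import *
print(delta([.469,.268,.30],[180,0,152]),delta([.469,.268,.118],[180,0,152]))
S=np.array([.6064,.195]); r=.152
def pose(a): return [*(S+r*np.array([np.cos(np.radians(a)),np.sin(np.radians(a))])),.118],[180,0,a]
ref=([.469,.268,.118],[180,0,152])
for a in list(range(148,95,-4)): print(a,list(delta(*pose(a),ref=ref)))
```

```text
[ 0.304 -0.226 -0.002 -0.     0.    -0.856] [ 0.304 -0.226  0.908 -0.     0.    -0.856]
148 [np.float64(-0.02), np.float64(0.053), np.float64(0.0), np.float64(-0.0), np.float64(-0.0), np.float64(0.047)]
144 [np.float64(-0.025), np.float64(0.106), np.float64(0.0), np.float64(0.0), np.float64(-0.0), np.float64(0.093)]
140 [np.float64(-0.035), np.float64(0.158), np.float64(0.0), np.float64(0.0), np.float64(-0.0), np.float64(0.14)]
136 [np.float64(-0.047), np.float64(0.21), np.float64(0.0), np.float64(-0.0), np.float64(-0.0), np.float64(0.186)]
132 [np.float64(-0.064), np.float64(0.26), np.float64(0.0), np.float64(-0.0), np.float64(-0.0), np.float64(0.233)]
128 [np.float64(-0.084), np.float64(0.309), np.float64(0.0), np.float64(0.0), np.float64(-0.0), np.float64(0.279)]
124 [np.float64(-0.107), np.float64(0.357), np.float64(0.0), np.float64(-0.0), np.float64(-0.0), np.float64(0.326)]
120 [np.float64(-0.133), np.float64(0.403), np.float64(0.0), np.float64(0.0), np.float64(-0.0), np.float64(0.372)]
116 [np.float64(-0.163), np.float64(0.447), np.float64(0.0), np.float64(0.0), np.float64(-0.0), np.float64(0.419)]
112 [np.float64(-0.196), np.float64(0.489), np.float64(0.0), np.float64(-0.0), np.float64(-0.0), np.float64(0.465)]
108 [np.float64(-0.231), np.float64(0.528), np.float64(0.0), np.float64(0.0), np.float64(-0.0), np.float64(0.512)]
104 [np.float64(-0.269), np.float64(0.565), np.float64(0.0), np.float64(0.0), np.float64(-0.0), np.float64(0.559)]
100 [np.float64(-0.31), np.float64(0.599), np.float64(0.0), np.float64(0.0), np.float64(-0.0), np.float64(0.605)]
96 [np.float64(-0.353), np.float64(0.63), np.float64(0.0), np.float64(0.0), np.float64(-0.0), np.float64(0.652)]
```

Emit:
{"api": "apply_moves", "payload": {"moves": [[0.1, -0.07, 0, 0, 0, -0.1, 0.56], [0.2, -0.15, 0, 0, 0, -0.2, 0.56], [0.3, -0.22, 0, 0, 0, -0.3, 0.56], [0.304, -0.226, 0, 0, 0, -0.4, 0.56], [0.304, -0.226, 0, 0, 0, -0.5, 0.56], [0.304, -0.226, 0, 0, 0, -0.6, 0.56], [0.304, -0.226, 0, 0, 0, -0.7, 0.56], [0.304, -0.226, 0, 0, 0, -0.8, 0.56], [0.304, -0.226, 0.1, 0, 0, -0.856, 0.56], [0.304, -0.226, 0.3, 0, 0, -0.856, 0.56], [0.304, -0.226, 0.5, 0, 0, -0.856, 0.56], [0.304, -0.226, 0.65, 0, 0, -0.856, 0.56], [0.304, -0.226, 0.78, 0, 0, -0.856, 0.56], [0.304, -0.226, 0.86, 0, 0, -0.856, 0.56], [0.304, -0.226, 0.905, 0, 0, -0.856, 0.56], [0.304, -0.226, 0.905, 0, 0, -0.856, 0.56]]}}

```text
time_s: 37.9
tool_pos: [0.4686, 0.2678, 0.1179]
tool_rot: [-179.9, -0.1, 152.2]
force: [-0.8, -0.3, -0.2]
grip_width: 0.0487
grasp_force: 0.0
```

Run:
```python
from h import *
o=env.get_obs(); print(o['qpos'],o['force'],o['tool_rot'])
shot("wrist","w9",(120,140,520,420),1.6)
```

```text
[  9.82081902  14.8777274  -47.73532066 104.88190947  12.01569819
  65.54094059  20.17276928] [-0.8306149  -0.29573866 -0.21960367] [-1.79949430e+02 -5.70286882e-02  1.52163222e+02]
```

View pics/w9.png

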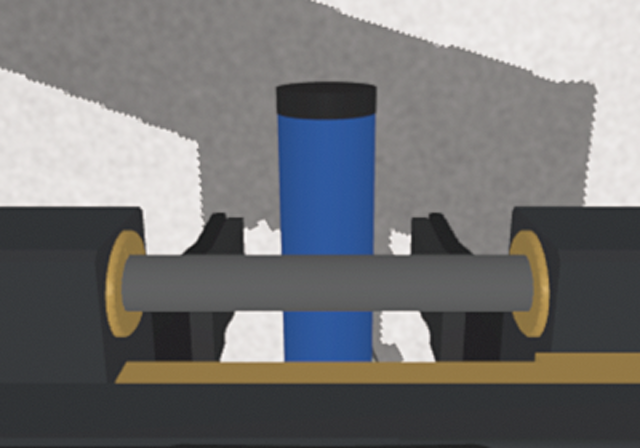

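The blue grip sits centred between the open fingers at (327,230) in the crop. Sweeping it round clockwise.

Emit:
{"api": "apply_moves", "payload": {"moves": [[-0.02, 0.053, 0, 0, 0, 0.047, 0.56], [-0.025, 0.106, 0, 0, 0, 0.093, 0.56], [-0.035, 0.158, 0, 0, 0, 0.14, 0.56], [-0.047, 0.21, 0, 0, 0, 0.186, 0.56], [-0.064, 0.26, 0, 0, 0, 0.233, 0.56], [-0.084, 0.309, 0, 0, 0, 0.279, 0.56], [-0.107, 0.357, 0, 0, 0, 0.326, 0.56], [-0.133, 0.403, 0, 0, 0, 0.372, 0.56], [-0.163, 0.447, 0, 0, 0, 0.419, 0.56], [-0.196, 0.489, 0, 0, 0, 0.465, 0.56], [-0.231, 0.528, 0, 0, 0, 0.512, 0.56], [-0.269, 0.565, 0, 0, 0, 0.559, 0.56], [-0.269, 0.565, 0, 0, 0, 0.559, 0.56], [-0.269, 0.565, 0, 0, 0, 0.559, 0.56]]}}

```text
time_s: 39.35
tool_pos: [0.5697, 0.3432, 0.1196]
tool_rot: [179.9, -0.0, 104.2]
force: [-0.2, -0.3, -1.1]
grip_width: 0.0483
grasp_force: 0.0
```

```bash
cat > wr.py <<'E'
from h import *
o=env.get_obs(); a=np.radians(o['tool_rot'][2]); t=np.array([np.sin(a),-np.cos(a),0])
print('F',np.round(o['force'],1),'tangential',round(o['force']@t,1),'T',np.round(o['wrist_torque'],2),'pos',np.round(o['tool_pos'],4),'yaw',o['tool_rot'][2],'grasp',o['grasp_force'])
k=viewer.get_calibration("wrist"); im=shot("wrist"); caps("wrist",im,.137,k,300)
im=shot("top"); caps("top",im[:,:340],.137)
S=np.array([.6064,.195]); r=.152
for b in (101,98,95,93.5,92,90.5,89,87.5,86,84.5): print(b,[float(v) for v in delta([*(S+r*np.array([np.cos(np.radians(b)),np.sin(np.radians(b))])),.118],[180,0,b])])
E
python3 wr.py
```

```text
F [-0.2 -0.3 -1.1] tangential -0.2 T [-0.   -0.13 -0.03] pos [0.5697 0.3432 0.1196] yaw 104.22633450756919 grasp 0.0
[304. 349.] -> 565 324 size 24 14 yaw 14.2
[292. 247.] -> 550 367 size 23 44 yaw 19.8
[ 7. 68.] -> 437 407 size 7 34 yaw 2.1
[180. 304.] -> 354 384 size 61 65 yaw 0.7
[313. 242.] -> 523 28 size 69 19 yaw 84.1
[126. 149.] -> 783 558 size 47 112 yaw 5.8
101 [-0.004, 0.041, 0.007, 0.001, -0.0, 0.037]
98 [-0.007, 0.081, 0.007, 0.001, -0.0, 0.072]
95 [-0.012, 0.12, 0.007, 0.001, -0.0, 0.107]
93.5 [-0.016, 0.14, 0.007, 0.001, -0.0, 0.125]
92 [-0.02, 0.159, 0.007, 0.001, -0.0, 0.142]
90.5 [-0.024, 0.179, 0.007, 0.001, -0.0, 0.16]
89 [-0.029, 0.198, 0.007, 0.001, -0.0, 0.177]
87.5 [-0.035, 0.217, 0.007, 0.001, -0.0, 0.194]
86 [-0.041, 0.236, 0.007, 0.001, -0.0, 0.212]
84.5 [-0.047, 0.255, 0.007, 0.001, -0.0, 0.229]
```

Emit:
{"api": "apply_moves", "payload": {"moves": [[-0.004, 0.041, 0, 0, 0, 0.037, 0.56], [-0.007, 0.081, 0, 0, 0, 0.072, 0.56], [-0.012, 0.12, 0, 0, 0, 0.107, 0.56], [-0.014, 0.13, 0, 0, 0, 0.116, 0.56], [-0.014, 0.13, 0, 0, 0, 0.116, 0.56]]}}

```text
time_s: 39.95
tool_pos: [0.5945, 0.3468, 0.1187]
tool_rot: [-180.0, -0.0, 94.3]
force: [-1.6, 1.0, -0.1]
grip_width: 0.0488
grasp_force: 0.6
```

```bash
python3 wr.py
```

```text
F [-1.6  1.  -0.1] tangential -1.5 T [ 0.11  0.17 -0.03] pos [0.5945 0.3468 0.1187] yaw 94.27114090958997 grasp 0.5538242080456257
[302. 350.] -> 586 329 size 25 14 yaw 4.3
[287. 246.] -> 577 374 size 23 45 yaw 11.1
[180. 304.] -> 354 384 size 61 65 yaw 0.7
[313. 242.] -> 523 28 size 69 19 yaw 84.1
[126. 149.] -> 783 558 size 47 112 yaw 5.8
101 [-0.005, -0.087, 0.003, -0.0, 0.0, -0.078]
98 [-0.002, -0.047, 0.003, -0.0, 0.0, -0.043]
95 [-0.0, -0.007, 0.003, -0.0, 0.0, -0.009]
93.5 [-0.0, 0.012, 0.003, -0.0, 0.0, 0.009]
92 [-0.001, 0.032, 0.003, -0.0, 0.0, 0.026]
90.5 [-0.002, 0.052, 0.003, -0.0, 0.0, 0.044]
89 [-0.003, 0.072, 0.003, -0.0, 0.0, 0.061]
87.5 [-0.005, 0.092, 0.003, -0.0, 0.0, 0.079]
86 [-0.008, 0.112, 0.003, -0.0, 0.0, 0.096]
84.5 [-0.011, 0.131, 0.003, -0.0, 0.0, 0.114]
```

Emit:
{"api": "apply_moves", "payload": {"moves": [[-0.001, 0.025, 0, 0, 0, 0.02, 0.56], [-0.002, 0.05, 0, 0, 0, 0.04, 0.56], [-0.002, 0.055, 0, 0, 0, 0.045, 0.56]]}}

```text
time_s: 40.35
tool_pos: [0.6065, 0.347, 0.1185]
tool_rot: [180.0, -0.0, 90.2]
force: [-1.9, 2.2, 1.0]
grip_width: 0.0487
grasp_force: 1.2
```

Emit:
{"api": "apply_moves", "payload": {"moves": [[0, 0.015, 0, 0, 0, 0.012, 0.56], [0, 0.015, 0, 0, 0, 0.012, 0.56]]}}

```text
time_s: 40.55
tool_pos: [0.6095, 0.3469, 0.1184]
tool_rot: [180.0, -0.0, 89.2]
force: [-1.8, 0.8, 0.1]
grip_width: 0.0486
grasp_force: 0.7
```

```bash
python3 wr.py | head -3
```

```text
F [-1.8  0.8  0.1] tangential -1.8 T [0.2  0.22 0.02] pos [0.6095 0.3469 0.1184] yaw 89.23621628163764 grasp 0.6641183550527785
[301. 349.] -> 599 330 size 14 25 yaw 89.2
[287. 244.] -> 594 376 size 23 46 yaw 5.7
```

Emit:
{"api": "apply_moves", "payload": {"moves": [[0, 0.015, 0, 0, 0, 0.012, 0.56], [0, 0.015, 0, 0, 0, 0.012, 0.56]]}}

```text
time_s: 40.85
tool_pos: [0.6124, 0.3466, 0.1184]
tool_rot: [180.0, 0.0, 88.2]
force: [-1.8, 0.4, -0.0]
grip_width: 0.0487
grasp_force: 0.8
```

Emit:
{"api": "apply_moves", "payload": {"moves": [[0, 0.015, 0, 0, 0, 0.012, 0.56], [0, 0.015, 0, 0, 0, 0.012, 0.56]]}}

```text
time_s: 41.05
tool_pos: [0.6153, 0.3467, 0.1184]
tool_rot: [-180.0, 0.0, 87.2]
force: [-2.8, -0.3, 0.4]
grip_width: 0.0487
grasp_force: 0.9
```

Emit:
{"api": "apply_moves", "payload": {"moves": [[0, 0.012, 0, 0, 0, 0.008, 0.56], [0, 0.012, 0, 0, 0, 0.008, 0.56]]}}

```text
time_s: 41.25
tool_pos: [0.6155, 0.3465, 0.1181]
tool_rot: [-179.8, 0.1, 86.6]
force: [-7.0, -1.6, 1.2]
grip_width: 0.0486
grasp_force: 3.4
```

```bash
python3 wr.py | head -3
```

```text
F [-7.  -1.6  1.2] tangential -6.9 T [-0.27  1.41  0.14] pos [0.6155 0.3465 0.1181] yaw 86.5500694881112 grasp 3.4091386757791042
[301. 349.] -> 604 331 size 14 25 yaw 86.7
[285. 244.] -> 601 376 size 24 46 yaw 3.5
```

Seated, at 7 N. Small steps to the click.

Emit:
{"api": "apply_moves", "payload": {"moves": [[0, 0.012, 0, 0, 0, 0.004, 0.56], [0, 0.012, 0, 0, 0, 0.004, 0.56]]}}

```text
time_s: 41.55
tool_pos: [0.6166, 0.3465, 0.118]
tool_rot: [-179.6, 0.2, 86.3]
force: [-9.2, -1.6, 2.4]
grip_width: 0.0487
grasp_force: 4.7
```

Emit:
{"api": "apply_moves", "payload": {"moves": [[0, 0.012, 0, 0, 0, 0.004, 0.56], [0, 0.012, 0, 0, 0, 0.004, 0.56]]}}

```text
time_s: 41.75
tool_pos: [0.6182, 0.3466, 0.1179]
tool_rot: [-179.6, 0.2, 85.9]
force: [-10.6, -2.8, 3.0]
grip_width: 0.0486
grasp_force: 5.4
```

Emit:
{"api": "apply_moves", "payload": {"moves": [[0, 0.012, 0, 0, 0, 0.004, 0.56], [0, 0.012, 0, 0, 0, 0.004, 0.56]]}}

```text
time_s: 41.95
tool_pos: [0.6199, 0.3467, 0.1179]
tool_rot: [-179.5, 0.2, 85.6]
force: [-12.7, -2.8, 5.1]
grip_width: 0.049
grasp_force: 6.1
```

Emit:
{"api": "apply_moves", "payload": {"moves": [[0, 0.01, 0, 0, 0, 0.004, 0.56], [0, 0.01, 0, 0, 0, 0.004, 0.56]]}}

```text
time_s: 42.15
tool_pos: [0.6213, 0.3467, 0.1179]
tool_rot: [-179.4, 0.2, 85.3]
force: [-13.7, -1.6, 5.2]
grip_width: 0.0489
grasp_force: 6.7
```

```bash
python3 wr.py | head -3
```

```text
F [-13.7  -1.6   5.2] tangential -13.5 T [-0.35  2.85  0.16] pos [0.6213 0.3467 0.1179] yaw 85.29685652773829 grasp 6.693681729957461
[298. 350.] -> 609 331 size 14 24 yaw 85.6
[285. 245.] -> 607 377 size 24 45 yaw 1.0
```

Emit:
{"api": "apply_moves", "payload": {"moves": [[0, 0.01, 0, 0, 0, 0.003, 0.56], [0, 0.01, 0, 0, 0, 0.003, 0.56]]}}

```text
time_s: 42.45
tool_pos: [0.6227, 0.3468, 0.1178]
tool_rot: [-179.4, 0.2, 85.1]
force: [-14.2, -1.3, 5.6]
grip_width: 0.0489
grasp_force: 7.3
```

Emit:
{"api": "apply_moves", "payload": {"moves": [[0, 0.01, 0, 0, 0, 0.003, 0.56], [0, 0.01, 0, 0, 0, 0.003, 0.56]]}}

```text
time_s: 42.65
tool_pos: [0.624, 0.3468, 0.1178]
tool_rot: [-179.3, 0.2, 84.8]
force: [-15.5, -1.8, 6.0]
grip_width: 0.049
grasp_force: 7.9
```

The force is above the expected click value. I'll check numerically that the lid really is flat and what the wrench is doing.

```bash
python3 - <<'E'
from h import *
def blobs(c,box):
    im=shot(c); m=cv2.inRange(cv2.cvtColor(im,cv2.COLOR_RGB2HSV),(105,130,50),(125,255,255)); z=np.zeros_like(m); x0,y0,x1,y1=box; z[y0:y1,x0:x1]=m[y0:y1,x0:x1]
    n,l,s,ce=cv2.connectedComponentsWithStats(z)
    for i in range(1,n):
        if s[i][4]>25: print(c,s[i],np.round(ce[i],1))
blobs("top",(200,180,420,270)); blobs("scene",(240,150,460,340))
c,n=np.cos(np.radians(-5.7)),np.sin(np.radians(-5.7))
for sx in (.589,.593):
  for th in (0,.05,.1,.2,.3):
    x,z=.053-.121*np.cos(th),.1+.004+.121*np.sin(th)
    P=[sx+c*x,.0208+n*x,z]; print(sx,th,proj("top",P).round(1),proj("scene",P).round(1))
E
python3 wr.py | head -3
```

```text
top [301 238  26   9 187] [313.1 242.1]
scene [443 167  17  18 163] [452.3 175.3]
scene [320 225  28  19 190] [333.  234.1]
0.589 0 [314.  244.3] [331.3 234.2]
0.589 0.05 [314. 244.] [331.4 232.4]
0.589 0.1 [313.9 243.5] [331.6 230.6]
0.589 0.2 [313.7 242.3] [332.2 227.3]
0.589 0.3 [313.7 240.7] [333.2 224.3]
0.593 0 [314.1 242.9] [332.6 235.2]
0.593 0.05 [314.  242.5] [332.7 233.3]
0.593 0.1 [313.9 242.1] [332.9 231.6]
0.593 0.2 [313.8 240.9] [333.5 228.2]
0.593 0.3 [313.7 239.2] [334.5 225.2]
F [-14.9  -2.5   6.6] tangential -14.6 T [-0.38  3.39  0.18] pos [0.624  0.3468 0.1178] yaw 84.84293395855184 grasp 7.852350287139416
[297. 350.] -> 611 332 size 14 24 yaw 85.2
[285. 245.] -> 610 377 size 45 24 yaw 89.8
```

Lid is flat (tab (333,234) in the scene matches 0–0.03 rad). The handle now points 3.7° past the seat. Pressing on gently.

Emit:
{"api": "apply_moves", "payload": {"moves": [[0, 0.012, 0, 0, 0, 0.003, 0.56], [0, 0.012, 0, 0, 0, 0.003, 0.56]]}}

```text
time_s: 43.05
tool_pos: [0.6257, 0.3468, 0.1177]
tool_rot: [-179.2, 0.2, 84.6]
force: [-16.9, -1.8, 6.2]
grip_width: 0.0488
grasp_force: 8.6
```

Emit:
{"api": "apply_moves", "payload": {"moves": [[0, 0.012, 0, 0, 0, 0.003, 0.56], [0, 0.012, 0, 0, 0, 0.003, 0.56]]}}

```text
time_s: 43.25
tool_pos: [0.6273, 0.3469, 0.1177]
tool_rot: [-179.2, 0.2, 84.4]
force: [-19.2, -2.5, 7.0]
grip_width: 0.0488
grasp_force: 9.4
```

```bash
python3 wr.py | head -3
```

```text
F [-19.2  -2.5   7. ] tangential -18.8 T [-0.45  3.97  0.23] pos [0.6273 0.3469 0.1177] yaw 84.36833086568247 grasp 9.351169131696224
[296. 349.] -> 613 332 size 14 24 yaw 84.9
[286. 245.] -> 614 377 size 44 24 yaw 88.4
```

Run:
```python
from h import *
for cam in ("top","scene","wrist"):
    im=shot(cam); cv2.imwrite(f'pics/m_{cam}.png',im[:,:,::-1])
    for t in ("clamp","click","spindle"):
        try:
            for b in masks_of(cam,t)[:2]:
                ys,xs=np.nonzero(b['pixels']); (c,(w,h),a)=cv2.minAreaRect(np.c_[xs,ys].astype(np.float32))
                print(cam,t,round(b['conf'],2),np.round(b['location']),len(xs),np.round(c),round(w),round(h),round(a,1))
        except Exception as e: print(cam,t,e)
im=cv2.cvtColor(shot("scene"),cv2.COLOR_RGB2GRAY); print('scene gray rows 192-232 cols 360-440')
print('\n'.join(''.join('%02x'%(v) for v in im[r,364:436:2]) for r in range(190,236,2)))
```

```text
top clamp 0.66 [317. 220.] 3704 [316. 222.] 94 47 6.2
top clamp 0.59 [252. 209.] 720 [249. 208.] 15 80 90.0
top click 0.64 [226. 209.] 255 [226. 209.] 35 8 2.1
top click 0.54 [377. 227.] 121 [379. 226.] 20 8 90.0
top spindle 0.77 [252. 208.] 684 [248. 209.] 16 81 90.0
scene clamp 0.65 [412. 205.] 1072 [420. 201.] 21 101 46.3
scene clamp 0.36 [111. 334.] 1799 [112. 330.] 64 35 63.4
scene click 0.6 [441. 183.] 472 [444. 183.] 11 58 54.5
scene spindle 0.68 [415. 201.] 1167 [423. 198.] 21 110 46.3
wrist clamp 0.97 [289. 250.] 9161 [286. 271.] 195 63 85.3
wrist click 0.63 [291. 251.] 9182 [286. 271.] 195 64 85.5
wrist spindle 0.86 [288. 249.] 9398 [286. 271.] 196 64 85.5
scene gray rows 192-232 cols 360-440
aaa8abacafb0afafafacadaeb0b0b1b0afafb1afaeb0b0b2a9a6aaabaaacacabafdedcd9
aab1b0aaadacb2a9adaeb0b0b0afb0adaeaeb1b1acb0adacafafadaca39ea5c9e1e0d2b0
aaacb0afadacaeb0afb1b1b2b2afacacacaeb0adaeb0abaaaaacad865d5c5daaddc5a378
afb0aeb2b0afaeadacb0acb2b4b2acabb0aaadaeb3afacb4bab4b1625d616161b39178a7
929f9a9ba0a09d9f9dacaeafb0b0b1afadadaaacadbbe1e4e7e5e4a35c5d5a447989995d
45494c484c494949494c484
[... 590 characters left out ...]
3f1f2f1ed9e5c5369706e66676469e4edeebb4e4a48
4a49b8eeefefe4c3bdbbceeff0f0f1f2f1ee735d5e5c5c3d3c3e295f65d5edededdb604c
8debefeeedd9bdbebebebcd2efefefefe8685e5e5e5e5b372a2930696ae5edeeeeefef7a
eff0e9dab9bdc2bfc0bdbdbdc6ecefe96b5f5f5d615a33433d50688f69e4eeeceeececee
eee9c3bebfbcbfbdbebdbebebcc0df645d606061552d4884de96d29a9aefeeebebecebee
a8bcbcbebebfbfbdbfbdbebdbd9a5b61605f61542f4c6968696a97dceeeeeeeeecededec
bfbfc1bdbebcbec0c0bbbfc0875c5f5e5f6051306f739de8eeeceeedeeeeeeeeedede1a5
bebdbebebebdbfbfbdbebe88616063625e513275f0b0edeeeeedededefefefeeebca786f
c0bfbebfc0c0bebebfbe7b5f61636162493daaeaf0f0efeef0eeedeceeeeeedf976f6d71
bebebdbec0bebfbebfb6455c61615d4646b7bcbde8eff1efefeeeeeceee9c4746f706f6e
```

Emit:
{"api": "apply_moves", "payload": {"moves": [[0, 0.012, 0, 0, 0, 0.003, 0.56], [0, 0.012, 0, 0, 0, 0.003, 0.56]]}}

```text
time_s: 44.2
tool_pos: [0.6289, 0.3468, 0.1176]
tool_rot: [-179.1, 0.3, 84.1]
force: [-20.3, -2.7, 7.7]
grip_width: 0.0491
grasp_force: 10.1
```

```bash
python3 wr.py | head -3
cat > dog.py <<'E'
from h import *
import sys
im=cv2.imread(sys.argv[1])[:,:,::-1].copy() if len(sys.argv)>1 else shot("scene")
g=cv2.cvtColor(im,cv2.COLOR_RGB2GRAY); h=cv2.cvtColor(im,cv2.COLOR_RGB2HSV)
m=((g>0x54)&(g<0x6a)).astype(np.uint8); m[:216]=0; m[250:]=0; m[:,:380]=0; m[:,412:]=0
m=cv2.morphologyEx(m,cv2.MORPH_OPEN,np.ones((3,3),np.uint8))
n,l,s,c=cv2.connectedComponentsWithStats(m); i=1+np.argmax(s[1:,4]); ys,xs=np.nonzero(l==i)
W=np.array([at_z("scene",(x,y),.12)[:2] for x,y in zip(xs,ys)]); v=cv2.fitLine(W.astype(np.float32)*1000,cv2.DIST_L2,0,.01,.01).ravel()
print('dog',s[i],'dir deg',np.degrees(np.arctan2(v[1],v[0])),'through',v[2:])
E
python3 dog.py
```

```text
F [-20.3  -2.7   7.7] tangential -19.9 T [-0.48  4.36  0.21] pos [0.6289 0.3468 0.1176] yaw 84.13675227505547 grasp 10.072268452495337
[295. 349.] -> 614 332 size 14 24 yaw 84.7
[286. 245.] -> 616 377 size 44 24 yaw 87.7
dog [386 216  23  20 184] dir deg -86.44969 through [615.56964 138.36162]
```

Easing back now to see how the handle returns.

Emit:
{"api": "apply_moves", "payload": {"moves": [[0, -0.02, 0, 0, 0, -0.005, 0.56], [0, -0.04, 0, 0, 0, -0.012, 0.56], [0, -0.06, 0, 0, 0, -0.018, 0.56], [0, -0.08, 0, 0, 0, -0.025, 0.56], [0, -0.095, 0, 0, 0, -0.03, 0.56], [0, -0.095, 0, 0, 0, -0.03, 0.56]]}}

```text
time_s: 44.95
tool_pos: [0.6159, 0.3466, 0.1181]
tool_rot: [-179.7, 0.2, 86.5]
force: [-8.2, -2.5, 2.6]
grip_width: 0.0488
grasp_force: 4.3
```

```bash
python3 wr.py | head -3; python3 dog.py
```

```text
F [-8.2 -2.5  2.6] tangential -8.1 T [-0.37  1.8   0.15] pos [0.6159 0.3466 0.1181] yaw 86.52755140424466 grasp 4.338664342649281
[301. 350.] -> 604 331 size 14 25 yaw 86.7
[285. 244.] -> 601 376 size 24 46 yaw 3.3
dog [386 216  23  20 187] dir deg -86.27367 through [615.691  138.0483]
```

```bash
cat > hs.py <<'E'
from h import *
import sys
for cam,box in (("scene",(405,140,500,215)),("top",(190,170,260,240))):
  for src in ("saved","now"):
    im=cv2.imread(f'pics/m_{cam}.png')[:,:,::-1].copy() if src=="saved" else shot(cam)
    hsv=cv2.cvtColor(im,cv2.COLOR_RGB2HSV); x0,y0,x1,y1=box
    for nm,lo,hi in (("blue",(105,130,50),(125,255,255)),("yellow",(20,150,80),(35,255,255))):
        m=cv2.inRange(hsv,lo,hi); z=np.zeros_like(m); z[y0:y1,x0:x1]=m[y0:y1,x0:x1]; ys,xs=np.nonzero(z)
        if len(xs)>5: print(cam,src,nm,len(xs),np.round([xs.mean(),ys.mean()],2),np.round(at_z(cam,(xs.mean(),ys.mean()),.137)[:2],4))
E
python3 hs.py
```

```text
scene saved blue 201 [455.19 174.61] [0.6124 0.3533]
scene saved yellow 71 [448.89 175.46] [0.6038 0.3401]
scene now blue 196 [451.84 172.2 ] [0.6015 0.3548]
scene now yellow 63 [443.16 177.14] [0.5979 0.3256]
top saved blue 16 [212.62 208.06] [0.6156 0.3069]
top saved yellow 23 [213.7  209.13] [0.6126 0.3038]
top now blue 37 [209.76 211.24] [0.6067 0.3145]
top now yellow 29 [213.59 211.48] [0.606  0.3038]
```

The handle swung about 0.1 rad past the seat while the dog stayed put, so the wrench clicked. Now letting go.

Emit:
{"api": "apply_moves", "payload": {"moves": [[0, -0.02, 0, 0, 0, 0, 0.56], [0, -0.04, 0, 0, 0, 0, 0.56], [0, -0.06, 0, 0, 0, 0, 0.56], [0, -0.075, 0, 0, 0, 0, 0.56], [0, -0.075, 0, 0, 0, 0, 0.56], [0, -0.075, 0, 0, 0, 0, 0.56]]}}

```text
time_s: 45.8
tool_pos: [0.6042, 0.3478, 0.1187]
tool_rot: [180.0, -0.0, 86.4]
force: [-0.5, -0.6, 0.4]
grip_width: 0.0488
grasp_force: 0.0
```

```bash
python3 wr.py | head -3; python3 dog.py; python3 hs.py | grep now
```

```text
F [-0.5 -0.6  0.4] tangential -0.4 T [-0.04 -0.07 -0.02] pos [0.6042 0.3478 0.1187] yaw 86.43809163360265 grasp 0.0
[327. 350.] -> 604 331 size 14 25 yaw 86.4
[314. 245.] -> 601 376 size 23 45 yaw 3.6
dog [386 216  23  20 185] dir deg -86.11137 through [615.5368  138.18317]
scene now blue 156 [449.94 173.85] [0.602  0.3467]
scene now yellow 60 [443.27 177.65] [0.5992 0.3243]
top now blue 70 [207.63 212.06] [0.6043 0.3203]
top now yellow 29 [213.83 211.72] [0.6054 0.3031]
```

Emit:
{"api": "apply_moves", "payload": {"moves": [[0, 0, -0.1, 0, 0, 0, 0.56], [0, 0, -0.25, 0, 0, 0, 0.56], [0, 0, -0.4, 0, 0, 0, 0.56], [0, 0, -0.6, 0, 0, 0, 0.56], [0, 0, -0.8, 0, 0, 0, 0.56], [0, 0, -0.95, 0, 0, 0, 0.56], [0.1, 0, -0.95, 0, 0, 0, 0.56], [0.35, -0.25, -0.95, 0, 0, 0, 0.56], [0.5, -0.5, -0.95, 0, 0, 0, 0.56], [0.5, -0.75, -0.95, 0, 0, 0, 0.56], [0.5, -0.9, -0.95, 0, 0, 0, 0.56], [0.5, -0.9, -0.95, 0, 0, 0, 0.56], [0.5, -0.9, -0.95, 0, 0, 0, 0.56]]}}

```text
time_s: 47.35
tool_pos: [0.4286, 0.4599, 0.3094]
tool_rot: [179.9, -0.0, 86.7]
force: [0.8, -0.5, 0.4]
grip_width: 0.0486
grasp_force: 0.0
```

Run:
```python
from h import *
o=env.get_obs(); print(o['force'],o['tool_pos'])
im=shot("top"); cv2.imwrite('pics/fin.png',im[:,:,::-1])
h=cv2.cvtColor(im,cv2.COLOR_RGB2HSV)
m=cv2.inRange(h,(105,130,50),(125,255,255)); m[:170]=0; m[270:]=0; m[:,:190]=0; m[:,420:]=0
for ct in cv2.findContours(m,cv2.RETR_EXTERNAL,cv2.CHAIN_APPROX_NONE)[0]:
    if cv2.contourArea(ct)>20: print(ct.mean(0),cv2.minAreaRect(np.array([at_z("top",p[0],.137)[:2]*1000 for p in ct],np.float32)))
# cartridges seen through the lid: white dots/caps
for b in boxes_of("top","cart1"): print(b['conf'],np.round(b['location']),at_z("top",b['location'],.086).round(3))
m=cv2.inRange(h,(0,180,60),(5,255,255)); m[:190]=0; m[260:]=0; m[:,:360]=0; m[:,:][:,400:]=0
ys,xs=np.nonzero(m); W=np.array([at_z("top",p,.134)[:2] for p in zip(xs,ys)],np.float32)*1000; print('valve',cv2.minAreaRect(W))
for n in ['reagent','tip_box','timer','jar','mouse','dish_stack']: print(n,[(round(b['conf'],2),np.round(b['location'])) for b in boxes_of("top",n)[:1]])
sub=im[205:235,265:370]; hs=cv2.cvtColor(sub,cv2.COLOR_RGB2HSV); g=(hs[:,:,1]>95).astype(np.uint8); n,l,s,c=cv2.connectedComponentsWithStats(g); print([(s[i].tolist(),c[i].round(1)) for i in range(1,n) if s[i][4]>30])
```

```text
[ 0.79253188 -0.51795096  0.39698984] [0.42862122 0.45990293 0.30941024]
[[313.03333333 242.13333333]] ((522.6522216796875, 28.43927764892578), (68.84349822998047, 20.9520263671875), 82.76655578613281)
[[200.61403509 212.56140351]] ((603.1519775390625, 339.9439697265625), (23.17900276184082, 58.55980682373047), 3.563232898712158)
0.73 [432. 250.] [ 0.511 -0.303  0.086]
0.63 [382. 323.] [ 0.308 -0.161  0.086]
valve ((565.975341796875, -149.6971893310547), (14.945985794067383, 63.78033447265625), 79.3666763305664)
reagent [(0.75, array([486., 300.]))]
tip_box [(0.8, array([435., 198.]))]
timer [(0.93, array([298., 296.]))]
jar [(0.59, array([185., 304.]))]
mouse [(0.88, array([432., 331.]))]
dish_stack [(0.75, array([279., 176.]))]
[]
```

Run:
```python
from h import *
for f in ('top0','fin'):
    im=cv2.imread(f'pics/{f}.png')[:,:,::-1].copy(); h=cv2.cvtColor(im,cv2.COLOR_RGB2HSV)
    m=cv2.inRange(h,(0,180,60),(5,255,255)); m[:190]=0; m[260:]=0; m[:,:360]=0; m[:,400:]=0
    ys,xs=np.nonzero(m); W=np.array([at_z("top",p,.134)[:2] for p in zip(xs,ys)],np.float32)*1000; v=cv2.fitLine(W,cv2.DIST_L2,0,.01,.01).ravel(); print(f,cv2.minAreaRect(W),np.degrees(np.arctan2(v[1],v[0])))
im=cv2.imread('pics/fin.png'); g=im[:,:,2].astype(int) # red channel: caps dark
s=cv2.resize(im[198:240,265:370,2],None,fx=.7,fy=.7,interpolation=cv2.INTER_AREA)
q=(s<np.percentile(s,35)); print('\n'.join(''.join('#' if v<100 else '+' if v<125 else '.' if v<170 else ' ' for v in r) for r in s))
```

```text
top0 ((565.9542846679688, -149.7728271484375), (14.921855926513672, 63.809383392333984), 79.20448303222656) -7.8865595
fin ((565.975341796875, -149.6971893310547), (14.945985794067383, 63.78033447265625), 79.3666763305664) -7.7385645
                                    ......................................
                                            ..............................
        .......                                        ...................
        .................                                     ............
        ........................                                     .....
       .+#++#++++.........................                             ...
++++#+###########................................                      ..+
#########++#++++#.........................................                
#####+++++++++++#.................................................        
++++++++++++++++#.................................................        
#################................... ....   ...... ...............        
###..  ++................................
[... 571 characters left out ...]
........... .  .. .............         ...     ...           
      ................... . . .............         ....    ...           
      .............. .  .     .............        ............           
                .......        ...........         ............           
.                                     ....         ............           
#.                                 . .              ...........           
####+++...                                                  .             
################++.                                                       
.....++++++#############+..                                               
................+################++..
```

```bash
python3 -c "
from cell import env
print(env.sign_off())"
```

```text
the job is handed in; nothing more can be done
None
```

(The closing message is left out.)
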